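Punch the hook board

ROBOT

A 7-joint arm with a two-finger parallel gripper is mounted at the origin on the work surface. World frame = base frame: x ahead of the robot, y to its left, z up, the work surface at z = 0. Lengths are in m, angles in rad, forces in N, time in s.
With the tool pointing down it reaches from about 0.425 to 0.875 m from the base axis. Payload 4.7 kg.
Tool frame: the origin (TCP) lies between the finger pads; the fingertips stand 19 mm ahead of it and the grasp point (between the pads) is the TCP (ctrl.tip_extent is the distance from the TCP to the fingertips, in m); z points along the fingers, y is the line along which they close (so a half turn about z gives the same grasp; the last joint's range is limited). The gripper opens to 87 mm and grips with 3 to 60 N. Pads are 19 mm wide; open, the fingers measure 117 mm over their backs; the gripper's body (75 mm by 190 mm) begins 51 mm behind the grasp point.
Start: joints at [-1.23, 0.321, -0.07, 1.45, 0.023, 1.371, -0.057], TCP at [0.209, 0.616, 0.22] pointing down, gripper open.
Joint ranges: [-2.86, 2.86], [-0.3, 2.09], [-1.38, 1.24], [0.06, 2.45], [-1.56, 4.7], [0.09, 2.05], [-2.69, 2.69]. Speed limits (rad/s): [2.57, 2.57, 3.14, 3.14, 3.14, 3.14, 3.14].

INTERFACE

Orientations are given as a rotation vector (axis times angle).
In Python, from bench import ctrl gives the robot as it stands.
- The arm moves only by the shell command python3 -m crank 'ROWS' [OPENING] [FORCE]. ROWS is JSON, a list of rows, each an object of numbers: "tx", "ty", "tz": the shift along the tool's x, y, z in mm; "turn": the turn about the tool's z in units of 5 degrees (1.0 is 5 degrees). In form: [{"tx": .., "ty": .., "tz": .., "turn": ..}, ...]. A call has 1 to 5 rows; each row is the pose to reach, as a shift and turn from the pose commanded when the call began, along the tool's axes at that moment; what a row does not reach only later rows make up. A row lasts 1/8 s, in which the tool goes at most 62.5 mm and 10.7 degrees, less where a joint would pass 70% of its speed; a pose out of reach is approached as far as the arm can. A call with a gripper value outside its range is refused whole. OPENING is the finger opening in mm, from 0 to 87, set as the call begins (- or left out, the last holds). The fingers move at their own pace and stop on an object; FORCE is the grip in N (left out, the last holds). Time passes only in rows, so rows that repeat a pose let the fingers close. It gives the time, the measured TCP pose, the force, the opening and the grip force at its end, in the units of the state.
- ctrl.get_state(): the state, without advancing time (a new reading comes with each control period).
- ctrl.get_image(name): name is "scene" or "top" or "wrist"; returns (picture, depth): 384x512x3 uint8, red, green, blue; 384x512 float32, m along the optical axis (not along the pixel's ray), 0 where there is no reading.
- ctrl.camera_model(name): a dict with "intrinsics" (3x3 intrinsics, pixels), "origin" and "orientation" of the camera in the world. Camera axes: x right, y down, z forward; pixel columns grow to the right and rows downward; lengths in m; the calibration is good to about 2 mm. A picture is of the moment at which its call begins: read the wrist's pose just before it. camera_model takes no time and is no camera call; for the wrist camera it gives the pose at the moment of the call.
- ctrl.close_job(): hands the job in; it is judged then, once.
Trained networks look in the newest picture that a camera, given by its name, has taken for a name from the list of things; names that differ only in an ending like _2 or _b are one class to them, and where a whole thing is asked for, a point or a joint stands for the part that bears it (a point fixed in the world has none). Each returns a list of dicts, best first, with "confidence" (0 to 1); they miss things now and then, are a little off and sometimes report something else, mostly with a low value. They report only what shows in the picture. A call takes as long as a camera call.
- ctrl.recognise(camera, query): "xyz" ([x, y, z] in m, in world coordinates, good to about 4 mm: the middle of the surface that is visible of it).
- ctrl.mark_of(camera, query): "xyz" ([x, y, z] in m, in world coordinates, good to about 4 mm: a listed point, or the origin of a listed thing).
The state is a dict: "time": time; "joint_positions": joint angles; "qd": joint speeds; "joint_torque": joint torques, N m; "position": TCP position; "tool_rot": TCP orientation; "ft_force": force on the tool from outside, world axes, zero at the start; "torque": the same for the moment, N m; "grip_width": opening from 0.0 (shut) to 1.0 (fully open); "grip_force": force on a finger pad.
Only numpy, scipy, OpenCV 4.12 (cv2) and the standard library are available. Lean on these libraries where they do the work, as an engineer would, in place of code of your own. Each camera call takes 0.05 s, during which the arm holds its last target. There are 200 camera calls.

TASK

Clear the bench punch first: stand every little white can that is in the way upright in the dark caddy, one in each bore, and let go of it. Then slide the wooden hook board by its batten so that the red dot sits under the punch tip and push the red knob down until the tip presses firmly on the board inside the dot, and after that do the same for the blue dot. Finish with the knob sprung back up and the board lying centred and squared up on the grey felt mat, its long side along the mat's; leave everything else where it stands.

Things in the scene. Friction and masses are not known exactly. Their poses are not given: they have to be found in the camera images.
- press: green bench punch fixed to the table. Origin: on the table straight below the punch tip; z up. Its 36 mm wide overarm runs from the tip along its own +y (robot's left) at 72 to 112 mm height to a column 155 mm away, on a 90 x 70 x 20 mm foot. A thin steel sheet, flush with the table, 280 x 200 mm, its centre 80 mm towards -x of the tip, is the bed: work slides over table and bed alike
- punch (a joint): travel of the spring-loaded punch plunger in m: 0 fully up, grows as its red palm knob is pushed straight down, 0.022 at most. With the board below, the tip lands on it at 0.015 (about 7 N of spring there; push about 7 N more to mark). It springs back up when let go
- punch_tip (a point): point of the steel punch, 6 mm across, 33 mm above the table when up
- punch_knob (a point): centre of the top face of the red palm knob, 44 mm diameter, straight above the tip, 150 mm above the table when up; the knob is 16 mm thick
- board: loose pale wooden hook board, 200 (x) x 100 (y) x 18 mm, 0.35 kg. Origin: centre of its underside; z up. A dark batten to hold it by, 50 (x) x 28 (y) x 35 mm, stands on it, centred at x = -70 mm, y = 0
- red_dot (a point): centre of the red dot, 12 mm diameter, on the board's top at x = 30, y = 25 mm of the board
- blue_dot (a point): centre of the blue dot, 12 mm diameter, on the board's top at x = 70, y = -25 mm of the board
- batten (a point): centre of the top face of the dark batten, 53 mm above the table when the board lies flat
- mat: grey felt mat lying flush on the table, 250 (x) x 160 (y) mm, 1 mm thick, fixed. Origin at its centre; its long side is x
- caddy: dark wooden caddy, fixed block 250 (x) x 86 (y) x 30 mm with a row of three round blind bores along x, 78 mm apart, 64 mm diameter, 22 mm deep (bore floor 8 mm above the table). Origin: centre of its underside
- caddy_hole0 (a point): centre of the mouth of the caddy's first bore (x = -78 mm), 30 mm above the table
- caddy_hole1 (a point): centre of the mouth of the caddy's middle bore (x = 0 mm), 30 mm above the table
- caddy_hole2 (a point): centre of the mouth of the caddy's last bore (x = 78 mm), 30 mm above the table
- can0: small white enamel can with a black band and a wooden lid knob: body 56 mm diameter and 66 mm tall, narrowing lid to 85 mm overall; 0.14 kg, standing upright. Origin: centre of its underside, z along its axis. May be absent (None)
- can1: small white enamel can with a black band and a wooden lid knob: body 56 mm diameter and 66 mm tall, narrowing lid to 85 mm overall; 0.14 kg, standing upright. Origin: centre of its underside, z along its axis. May be absent (None)
- can2: small white enamel can with a black band and a wooden lid knob: body 56 mm diameter and 66 mm tall, narrowing lid to 85 mm overall; 0.14 kg, standing upright. Origin: centre of its underside, z along its axis. May be absent (None)
- mug: blue mug, 76 mm diameter, 85 mm tall; bystander, leave it alone
- hammer: hammer lying down; bystander, leave it alone
- tape: yellow tape roll, 90 mm diameter, 24 mm tall; bystander, leave it alone
- screwdriver: screwdriver lying down; bystander, leave it alone
- coasters: round stack of cork coasters, 90 mm diameter, 30 mm tall; bystander, leave it alone

How it is judged:
By the outcome, as a careful person would: the job done as asked, in the order asked, and still so for the second after the job is handed in, with the robot touching nothing.
Of can0, can1, can2 only 2 to 3 are there at a start; the rules pass over those that are not, and their reading is None.
At some moment in a run one of board may be knocked a few centimetres aside while the robot is not near it.
Once in a run the grip may slacken for a moment while it holds something.
It also fails if it takes over 208 s, if anything falls off the work surface, if the arm or the gripper's body presses on something with over 40 N, if the wrist force passes 120 N, or if a joint passes its speed limit or range.

## Working session

There is one attempt and no reset: what is moved stays moved. The work goes in short steps, Python scripts to look and compute and a shell command to move; the robot and the scene stay as the last step left them, time stands still between calls to the robot, and variables do not carry over. Pictures are saved under pics/ and viewed, at most 17 in all, crops included, and the job is handed in when it is done.

```bash
ls; mkdir -p pics; cat > h.py <<'E'
import numpy as np, cv2
from scipy.spatial.transform import Rotation as R
from bench import ctrl
def snap(cam,fn=None):
    m=ctrl.camera_model(cam); im,d=ctrl.get_image(cam)
    if fn: cv2.imwrite('pics/'+fn,im[:,:,::-1])
    return im,d,m
def Rm(m):
    o=np.array(m['orientation'],float)
    return o if o.shape==(3,3) else R.from_rotvec(o).as_matrix()
def px2w(m,d,u,v,z=None):
    K=np.array(m['intrinsics']); r=Rm(m)@np.linalg.inv(K)@np.array([u,v,1.]); o=np.array(m['origin'])
    s=d[int(v),int(u)] if z is None else (z-o[2])/r[2]
    return o+s*r
def st():
    s=ctrl.get_state(); return s
def rel(xyz,s=None):
    "shift in tool axes mm from present pose"
    s=s or st(); return (R.from_rotvec(s['tool_rot']).as_matrix().T@(np.array(xyz)-s['position'])*1000).round(1)
E
python3 - <<'E'
from h import *
s=st(); print(s['time'],s['position'],s['tool_rot'],R.from_rotvec(s['tool_rot']).as_matrix().round(3).tolist())
for c in('scene','top'):
    im,d,m=snap(c,c+'0.png'); print(c,m)
    for q in ['punch_tip','punch_knob','board','red_dot','blue_dot','batten','mat','caddy','caddy_hole0','caddy_hole1','caddy_hole2','can0','mug','hammer','tape','screwdriver','coasters']:
        print(q,[(np.round(x['xyz'],3).tolist(),round(x['confidence'],2)) for x in ctrl.mark_of(c,q)][:4])
E
```

```text
pics
0.0 [0.20854766 0.61504796 0.21847488] [-5.10976826e-01 -3.09956015e+00  2.97379901e-03] [[-0.947, 0.321, -0.001], [0.321, 0.947, -0.002], [-0.0, -0.002, -1.0]]
scene {'intrinsics': array([[434.12885612,   0.        , 257.77939674],
       [  0.        , 434.12885612, 187.82877946],
       [  0.        ,   0.        ,   1.        ]]), 'origin': array([1.0566218 , 0.94728411, 0.82763412]), 'orientation': array([-0.72044775, -2.48652744,  1.28620023])}
punch_tip []
punch_knob [([0.636, 0.003, 0.154], 0.51)]
board [([0.516, -0.225, -0.001], 0.91), ([0.325, -0.267, 0.004], 0.58), ([0.542, -0.202, 0.02], 0.27)]
red_dot [([0.544, -0.202, 0.019], 0.94)]
blue_dot [([0.587, -0.252, 0.019], 0.93)]
batten [([0.446, -0.23, 0.056], 0.92)]
mat [([0.553, -0.372, -0.001], 0.95)]
caddy [([0.526, 0.361, -0.001], 0.6), ([0.635, 0.002, 0.154], 0.18)]
caddy_hole0 [([0.443, 0.36, 0.033], 0.94), ([0.602, 0.368, 0.032], 0.91), ([0.52, 0.368, 0.031], 0.65), ([0.735, -0.224, -0.002], 0.2)]
caddy_hole1 [([0.443, 0.36, 0.033], 0.94), ([0.602, 0.368, 0.032], 0.91), ([0.52, 0.368, 0.031], 0.65), ([0.735, -0.
[... 1040 characters left out ...]
2)]
batten [([0.445, -0.229, 0.054], 0.57)]
mat []
caddy [([0.525, 0.363, -0.002], 0.92), ([0.544, -0.201, 0.016], 0.45)]
caddy_hole0 [([0.447, 0.361, 0.028], 0.8), ([0.524, 0.36, 0.032], 0.67)]
caddy_hole1 [([0.447, 0.361, 0.028], 0.8), ([0.524, 0.36, 0.032], 0.67)]
caddy_hole2 [([0.447, 0.361, 0.028], 0.8), ([0.524, 0.36, 0.032], 0.67)]
can0 [([0.453, 0.005, -0.0], 0.72), ([0.456, 0.126, 0.001], 0.58)]
mug [([0.738, -0.223, -0.002], 0.64)]
hammer [([0.249, 0.348, -0.004], 0.71)]
tape [([0.321, -0.264, -0.004], 0.49)]
screwdriver [([0.458, 0.126, 0.001], 0.5)]
coasters [([0.351, 0.21, 0.003], 0.56), ([0.457, 0.005, -0.003], 0.56), ([0.547, -0.202, 0.02], 0.44), ([0.523, 0.363, 0.03], 0.43)]
```

View pics/scene0.png

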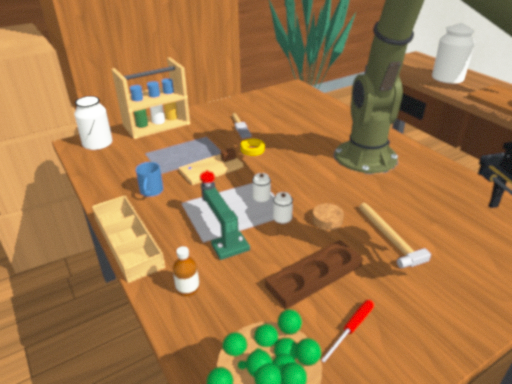

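View pics/top0.png

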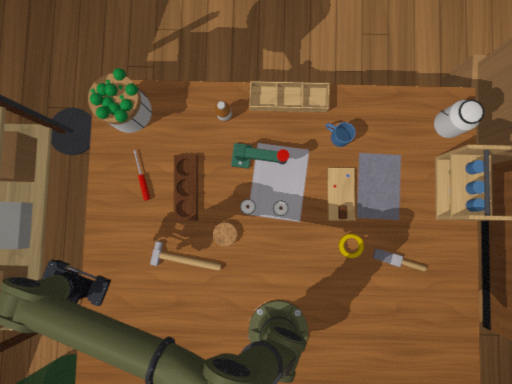

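The pictures show the punch with its knob at top pixel (283,156), two cans at (248,207) and (280,208), and the board at (341,193) with its batten at the near end. The caddy is at left (186,186) and the mat at (380,186). There is no third can. I'll move over the cans and refine from there.

```bash
python3 -m crank '[{"tx":-50,"ty":-47,"turn":-1.8},{"tx":-100,"ty":-93,"turn":-3.7},{"tx":-150,"ty":-140,"turn":-3.7},{"tx":-205,"ty":-190,"turn":-3.7},{"tx":-205,"ty":-190,"turn":-3.7}]' 87 20
python3 - <<'E'
from h import *
s=st(); print(s['time'],s['position'],R.from_rotvec(s['tool_rot']).as_matrix().round(3).tolist())
im,d,m=snap('wrist','w1.png'); print(m)
# yaw of caddy / board / mat from top depth+colour
for c in ('wrist','top'):
  if c=='top': im,d,m=snap(c)
  for q in ['caddy_hole0','caddy','can0']:
    print(c,q,[(np.round(x['xyz'],4).tolist(),round(x['confidence'],2)) for x in ctrl.mark_of(c,q)][:4])
K=np.array(m['intrinsics']);v,u=np.mgrid[0:384,0:512]
P=(np.stack([(u-K[0,2])/K[0,0]*d,(v-K[1,2])/K[1,1]*d,d],-1)@Rm(m).T)+m['origin']
def rect(mask,n):
    p=(P[mask][:,:2]*1000).astype(np.float32); print(n,len(p),cv2.minAreaRect(p),np.median(P[mask][:,2]))
x,y,z=P[...,0],P[...,1],P[...,2]
rect((abs(z-.018)<.008)&(abs(x-.51)<.13)&(abs(y+.23)<.08),'board')
rect((abs(z-.053)<.008)&(abs(x-.45)<.05)&(abs(y+.23)<.05),'batten')
rect((abs(z-.03)<.008)&(abs(x-.525)<.15)&(abs(y-.362)<.07),'caddy')
rect((abs(z-.15)<.006)&(abs(x-.635)<.04)&(abs(y)<.04),'knob')
rect((abs(z-.112)<.006)&(abs(x-.635)<.06)&(abs(y-.1)<.12),'arm')
for cy in(.004,.125): rect((z>.05)&(z<.1)&(abs(x-.456)<.04)&(abs(y-cy)<.04),'can')
hsv=cv2.cvtColor(im,cv2.COLOR_RGB2HSV)
print(im[185,380],hsv[185,380],im[160,290],im[190,275])
mm=(abs(z)<.01)&(hsv[...,1]<75)&(y<-.27)&(y>-.48)&(x>.4)&(x<.72); rect(mm,'mat')
E
```

```text
1.8 [0.2087138  0.61558887 0.21957407] [[-0.947, 0.321, 0.0], [0.321, 0.947, 0.0], [-0.0, 0.0, -1.0]]
{'intrinsics': array([[270.83313606,   0.        , 258.25166614],
       [  0.        , 270.83313606, 193.24991292],
       [  0.        ,   0.        ,   1.        ]]), 'origin': array([0.13671193, 0.64052383, 0.38380159]), 'orientation': array([2.36120179, 1.69227812, 0.23588584])}
wrist caddy_hole0 []
wrist caddy []
wrist can0 []
top caddy_hole0 [([0.5976, 0.3616, 0.0298], 0.97), ([0.5221, 0.3624, 0.0315], 0.91), ([0.4468, 0.3598, 0.0268], 0.73)]
top caddy [([0.5238, 0.3643, -0.0011], 0.89)]
top can0 [([0.4576, 0.1265, 0.0009], 0.76), ([0.4562, 0.0058, -0.0011], 0.54), ([0.6358, 0.0016, 0.003], 0.34)]
board 1270 ((513.3512573242188, -237.73101806640625), (135.859130859375, 210.51231384277344), 87.40373229980469) 0.018418558132080154
batten 102 ((445.7095947265625, -226.80368041992188), (44.36233139038086, 26.74964141845703), 1.554357886314392) 0.05291869998316623
caddy 873 ((523.977294921875, 364.2903747558594), (247.29811096191406, 87.67662811279297), 1.9152947664260864) 0.030063801940422907
knob 111 ((635.5225219726562, 3.003164291381836), (41.708709716796875, 38.594539642333984), 1.0313997268676758) 0.15028397249985925
arm 413 ((643.8754272460938, 80.60580444335938), (188.8090057373047, 40.548336029052734), 82.67068481445312) 0.11301438518335027
can 186 ((453.88232421875, 4.252880096435547), (51.4157600402832, 51.44447708129883), 1.5054645538330078) 0.07651965976123387
can 182 ((458.00640869140625, 125.21460723876953), (51.46559524536133, 51.51402282714844), 1.14193594455719) 0.07623924669324433
[118 117 126] [123  18 126] [165 162 165] [170 165 168]
mat 2696 ((551.237060546875, -373.8861389160156), (162.3071746826172, 249.56651306152344), 88.00452423095703) 0.0015436015848074858$[0]: bad value
```

View pics/w1.png

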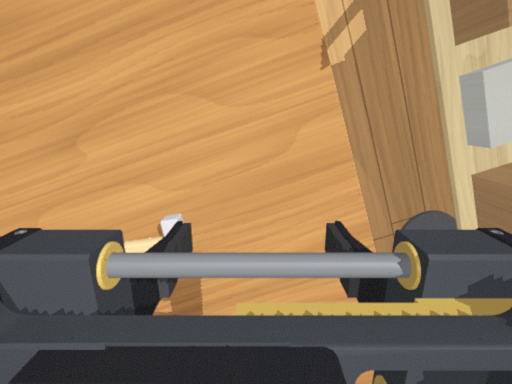

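The wrist picture shows only the open fingers over bare table, and that move was refused because a key was missing. I'll send it again with all four keys.

```bash
python3 -m crank '[{"tx":-50,"ty":-47,"tz":0,"turn":-1.8},{"tx":-100,"ty":-93,"tz":0,"turn":-3.7},{"tx":-150,"ty":-140,"tz":0,"turn":-3.7},{"tx":-205,"ty":-190,"tz":0,"turn":-3.7},{"tx":-205,"ty":-190,"tz":0,"turn":-3.7}]' 87 20
python3 - <<'E'
from h import *
s=st(); print(s['time'],s['position'],R.from_rotvec(s['tool_rot']).as_matrix().round(3).tolist(),rel([.457,.1255,.22]))
E
```

```text
time: 2.82
position: [0.3441, 0.3663, 0.22]
tool_rot: [0.014, 3.14, 0.0]
ft_force: [-0.4, 0.5, -0.2]
grip_width: 0.998
grip_force: 0.0
2.825 [0.34412947 0.36626455 0.22003518] [[-1.0, 0.009, 0.001], [0.009, 1.0, 0.0], [-0.001, 0.0, -1.0]] [-1.150e+02 -2.398e+02  2.000e-01]
```

```bash
python3 -m crank '[{"tx":-29,"ty":-55,"tz":0,"turn":0.1},{"tx":-55,"ty":-110,"tz":0,"turn":0.1},{"tx":-85,"ty":-165,"tz":0,"turn":0.1},{"tx":-115,"ty":-215,"tz":0,"turn":0.1},{"tx":-115,"ty":-240,"tz":0,"turn":0.1}]'
python3 - <<'E'
from h import *
im,d,m=snap('wrist','w2.png')
for q in ['can0','caddy_hole0','red_dot','punch_tip']:
    print(q,[(np.round(x['xyz'],4).tolist(),round(x['confidence'],2)) for x in ctrl.mark_of('wrist',q)][:4])
s=st(); print(s['time'],s['position'],rel([.457,.1255,.048]))
E
```

```text
time: 3.45
position: [0.4577, 0.1256, 0.2199]
tool_rot: [0.029, 3.14, -0.001]
ft_force: [-0.7, 0.7, 0.3]
grip_width: 0.997
grip_force: 0.0
can0 [([0.459, 0.0039, -0.0062], 0.91)]
caddy_hole0 [([0.4463, 0.3622, 0.0293], 0.86), ([0.5283, 0.3599, 0.0264], 0.65), ([0.5247, 0.3661, 0.0022], 0.41)]
red_dot [([0.5464, -0.2057, 0.0169], 0.72)]
punch_tip [([0.6374, 0.0013, 0.0322], 0.62)]
3.7 [0.45562843 0.13081526 0.21969482] [ -1.4  -5.5 171.7]
```

View pics/w2.png

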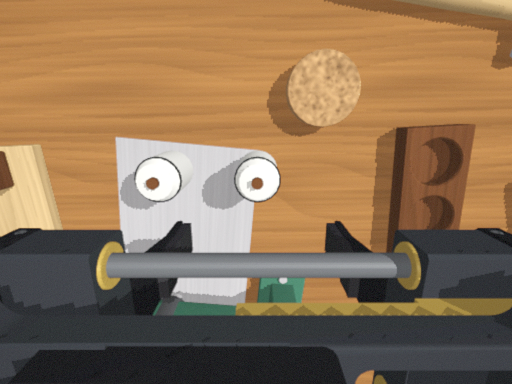

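The wrist view has both cans, at (258,180) and (158,180), on the grey bed, with the coasters at (325,88) and the caddy at right. The near can is centred between the fingers. I'll measure it from depth.

```bash
cat >> h.py <<'E'
def cloud(c):
    im,d,m=snap(c); K=np.array(m['intrinsics']);v,u=np.mgrid[0:384,0:512]
    P=(np.stack([(u-K[0,2])/K[0,0]*d,(v-K[1,2])/K[1,1]*d,d],-1)@Rm(m).T)+m['origin']
    P[d==0]=9
    return im,P
def cans(c):
    im,P=cloud(c)
    for cy in(.004,.1255):
        k=(P[...,2]>.064)&(P[...,2]<.1)&(abs(P[...,0]-.456)<.045)&(abs(P[...,1]-cy)<.045)
        k2=k&(P[...,2]>.078)
        if k.sum()>20: print(c,'can',k.sum(),P[k].mean(0).round(4),P[k].min(0).round(4),P[k].max(0).round(4),'knob',P[k2].mean(0).round(4))
E
python3 - <<'E'
from h import *
s=st();print(s['position'],s['time']);cans('wrist');cans('top');cans('scene')
s=st();print(s['position'],s['time'],rel([.457,.1255,.048]))
E
```

```text
[0.45562843 0.13081526 0.21969482] 3.7
wrist can 1664 [0.4513 0.0081 0.0742] [ 0.4259 -0.0241  0.064 ] [0.4821 0.0327 0.086 ] knob [0.4529 0.0052 0.0801]
wrist can 1630 [0.4536 0.1247 0.074 ] [0.4285 0.0968 0.064 ] [0.4835 0.1516 0.0856] knob [0.4558 0.1248 0.0802]
top can 179 [0.4543 0.0043 0.0756] [ 0.4282 -0.0214  0.0646] [0.4797 0.0301 0.0896] knob [0.4536 0.0058 0.0815]
scene can 176 [0.4614 0.0121 0.0746] [ 0.4308 -0.018   0.064 ] [0.4844 0.0327 0.0884] knob [0.4583 0.0077 0.0809]
scene can 213 [0.4631 0.1316 0.0743] [0.4315 0.1006 0.064 ] [0.4877 0.1548 0.0871] knob [0.4603 0.1261 0.0804]
[0.45558482 0.13096255 0.21955616] 3.85 [ -1.5  -5.5 171.6]
```

```bash
python3 -m crank '[{"tx":0,"ty":-5.5,"tz":50,"turn":0},{"tx":0,"ty":-5.5,"tz":100,"turn":0},{"tx":0,"ty":-5.5,"tz":145,"turn":0},{"tx":0,"ty":-5.5,"tz":172,"turn":0},{"tx":0,"ty":-5.5,"tz":172,"turn":0}]' 87
python3 -m crank '[{"tx":0,"ty":0,"tz":0,"turn":0},{"tx":0,"ty":0,"tz":0,"turn":0},{"tx":0,"ty":0,"tz":0,"turn":0},{"tx":0,"ty":0,"tz":0,"turn":0}]' 40 25
```

```text
time: 4.47
position: [0.4538, 0.1241, 0.0457]
tool_rot: [-0.017, -3.137, 0.003]
ft_force: [-0.3, 0.8, 0.5]
grip_width: 1.0
grip_force: 0.0
time: 4.97
position: [0.4562, 0.1241, 0.0482]
tool_rot: [0.02, 3.14, 0.001]
ft_force: [-0.1, -0.0, 0.9]
grip_width: 0.635
grip_force: 25.1
```

```bash
python3 -m crank '[{"tx":0,"ty":0,"tz":-45,"turn":0},{"tx":0,"ty":10,"tz":-90,"turn":0},{"tx":0,"ty":60,"tz":-100,"turn":0},{"tx":0,"ty":110,"tz":-100,"turn":0},{"tx":0,"ty":140,"tz":-100,"turn":0}]'
python3 -m crank '[{"tx":0,"ty":35,"tz":0,"turn":0},{"tx":0,"ty":35,"tz":0,"turn":0},{"tx":0,"ty":35,"tz":0,"turn":0}]'
cat >> h.py <<'E'
def caddy(c):
    im,P=cloud(c); x,y,z=P[...,0],P[...,1],P[...,2]
    k=(abs(z-.03)<.006)&(abs(x-.525)<.15)&(abs(y-.362)<.07); p=(P[k][:,:2]*1000).astype(np.float32)
    r=cv2.minAreaRect(p); print(c,len(p),np.round(r[0],1),np.round(r[1],1),round(r[2],1),p.min(0),p.max(0))
    for h in [(.446,.361),(.524,.3635),(.602,.365)]:
        k=(z<.022)&(z>-.0)&(np.hypot(x-h[0],y-h[1])<.037)
        q=(P[k][:,:2]*1000).astype(np.float32)
        if len(q)>30: print('  hole',len(q),np.round(cv2.minEnclosingCircle(q),1) if 0 else (np.round(cv2.minEnclosingCircle(q)[0],1),round(cv2.minEnclosingCircle(q)[1],1)),P[k][:,2].mean().round(4))
E
python3 - <<'E'
from h import *
s=st();print(s['time'],s['position'],s['grip_width'])
for c in('wrist','top','scene'):
    caddy(c)
    print([(np.round(x['xyz'],4).tolist(),round(x['confidence'],2)) for q in('caddy_hole0','caddy') for x in ctrl.mark_of(c,q)])
snap('wrist','w3.png')
E
```

```text
time: 5.6
position: [0.4568, 0.2667, 0.1476]
tool_rot: [-0.016, -3.141, -0.001]
ft_force: [0.0, -0.2, -1.7]
grip_width: 0.636
grip_force: 25.0
time: 5.98
position: [0.4579, 0.2979, 0.1471]
tool_rot: [-0.02, -3.141, 0.002]
ft_force: [0.1, -0.2, -2.0]
grip_width: 0.637
grip_force: 25.0
5.975 [0.45794747 0.29793393 0.14711588] 0.6372814591486875
wrist 4710 [500.5 364.2] [203.5  86.5] 2.2 [397.29224 317.17374] [603.48254 406.96497]
  hole 2561 (array([446.3, 362.3]), 32.1) 0.008
  hole 544 (array([523.1, 371.1]), 27.3) 0.0082
  hole 450 (array([609.9, 362. ]), 24.0) 0.0067
[([0.4498, 0.36, 0.0296], 0.81), ([0.5278, 0.3598, 0.0241], 0.73), ([0.6049, 0.3673, 0.0291], 0.7), ([0.4587, 0.2974, 0.1017], 0.54), ([0.5233, 0.3653, 0.0004], 0.61), ([0.6041, 0.366, 0.0296], 0.38)]
top 358 [580.3 365.9] [135.   85.8] 2.0 [514.0795  320.87613] [647.85065 410.898  ]
  hole 67 (array([534.4, 357.7]), 25.9) 0.0092
  hole 203 (array([604. , 370.7]), 31.2) 0.0091
[([0.5227, 0.3632, 0.0284], 0.94), ([0.6013, 0.3644, 0.0339], 0.7), ([0.5233, 0.3622, -0.0046], 0.73), ([0.2485, 0.3489, 0.0003], 0.66)]
scene 1636 [526.3 365.3] [252.4  89.5] 2.4 [398.96368 317.3385 ] [653.0497 414.7647]
  hole 291 (array([439. , 354.1]), 30.4) 0.0107
  hole 317 (array([521.6, 359. ]), 30.9) 0.0103
  hole 354 (array([597.1, 359.7]), 30.0) 0.0103
[([0.6023, 0.3683, 0.032], 0.93), ([0.4454, 0.3588, 0.0305], 0.89), ([0.5228, 0.3654, 0.0286], 0.72), ([0.323, -0.2639, 0.002], 0.24), ([0.5264, 0.3596, -0.0016], 0.97), ([0.2513, 0.3466, 0.0033], 0.58), ([0.455, -0.0007, -0.003], 0.34)]
```

View pics/w3.png

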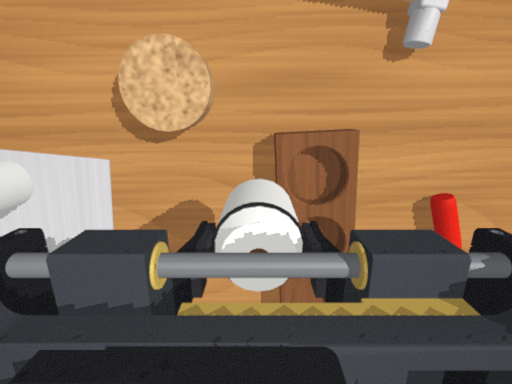

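The can is held upright at (258,235), and the first bore is fully visible at (325,175), measured at (0.446, 0.362). I'll move over it.

```bash
python3 -m crank '[{"tx":6,"ty":40,"tz":0,"turn":0},{"tx":11.5,"ty":64,"tz":0,"turn":0},{"tx":11.5,"ty":64,"tz":0,"turn":0},{"tx":11.5,"ty":64,"tz":0,"turn":0}]'
python3 - <<'E'
from h import *
im,P=cloud('wrist');im2,P2=cloud('scene')
s=st();p=s['position'];print(s['time'],p,s['grip_width'],rel([.4463,.362,.0565]))
for n,P in(('w',P),('s',P2)):
  x,y,z=P[...,0],P[...,1],P[...,2]
  k=(np.hypot(x-p[0],y-p[1])<.04)&(z>p[2]-.048+.064)&(z<p[2]+.04);k2=k&(z>p[2]+.03)
  print(n,k.sum(),P[k].min(0),P[k].max(0),P[k2].mean(0))
E
```

```text
time: 6.98
position: [0.4478, 0.362, 0.1474]
tool_rot: [0.021, 3.141, -0.002]
ft_force: [0.1, -0.1, -1.6]
grip_width: 0.633
grip_force: 25.0
7.075 [0.44805327 0.36158944 0.14758804] 0.6332197626454903 [ 1.8  0.4 91.1]
w 5159 [0.41962203 0.32370925 0.16358926] [0.47013474 0.3999766  0.18758486] [0.43885621 0.36082838 0.18109038]
s 341 [0.43972115 0.32443773 0.1636491 ] [0.48054711 0.40116792 0.18722826] [0.4549841  0.36120333 0.18087262]
```

```bash
python3 -m crank '[{"tx":1.5,"ty":0.5,"tz":30,"turn":0},{"tx":1.5,"ty":0.5,"tz":55,"turn":0},{"tx":1.5,"ty":0.5,"tz":70,"turn":0},{"tx":1.5,"ty":0.5,"tz":80,"turn":0},{"tx":1.5,"ty":0.5,"tz":89,"turn":0}]'
python3 -m crank '[{"tx":0,"ty":0,"tz":0.5,"turn":0},{"tx":0,"ty":0,"tz":1,"turn":0},{"tx":0,"ty":0,"tz":1,"turn":0}]'
```

```text
time: 7.7
position: [0.4464, 0.3637, 0.0587]
tool_rot: [0.02, 3.141, 0.001]
ft_force: [-0.1, 0.8, -2.1]
grip_width: 0.636
grip_force: 25.0
time: 8.07
position: [0.4462, 0.3639, 0.0582]
tool_rot: [0.02, 3.141, 0.001]
ft_force: [0.7, -0.2, -1.2]
grip_width: 0.636
grip_force: 25.0
```

```bash
python3 -m crank '[{"tx":0,"ty":0,"tz":1,"turn":0},{"tx":0,"ty":0,"tz":1,"turn":0}]'
python3 -m crank '[{"tx":0,"ty":0,"tz":0,"turn":0},{"tx":0,"ty":0,"tz":0,"turn":0},{"tx":0,"ty":0,"tz":0,"turn":0},{"tx":0,"ty":0,"tz":0,"turn":0}]' 85
python3 -m crank '[{"tx":0,"ty":0,"tz":-40,"turn":0},{"tx":0,"ty":0,"tz":-90,"turn":0},{"tx":0,"ty":-40,"tz":-130,"turn":0},{"tx":0,"ty":-90,"tz":-160,"turn":0},{"tx":0,"ty":-140,"tz":-160,"turn":0}]' 87
python3 - <<'E'
from h import *
ctrl.get_image('scene')
for c in('top','wrist'):
    if c=='wrist': snap(c,'w4.png')
    else: ctrl.get_image(c)
    print(c,[(np.round(x['xyz'],4).tolist(),round(x['confidence'],2)) for x in ctrl.mark_of(c,'can0')])
cans('wrist')
s=st();print(s['time'],s['position'],rel([.4555,.0045,.22]))
E
```

```text
time: 8.32
position: [0.4459, 0.3636, 0.0567]
tool_rot: [0.02, 3.141, 0.0]
ft_force: [-0.0, -0.8, -1.5]
grip_width: 0.635
grip_force: 25.0
time: 8.82
position: [0.446, 0.3636, 0.0567]
tool_rot: [0.02, 3.141, 0.0]
ft_force: [-0.3, 0.5, 0.0]
grip_width: 0.952
grip_force: 0.0
time: 9.45
position: [0.4457, 0.2229, 0.2197]
tool_rot: [0.019, 3.136, 0.005]
ft_force: [0.2, -0.2, -1.3]
grip_width: 0.998
grip_force: 0.0
top [([0.4548, 0.0045, -0.0015], 0.75)]
wrist [([0.4462, 0.3614, 0.0079], 0.9), ([0.4546, 0.0043, -0.0069], 0.89)]
wrist can 1712 [0.4514 0.0102 0.0742] [ 0.4265 -0.0199  0.064 ] [0.4825 0.033  0.086 ] knob [0.4533 0.0055 0.0803]
9.75 [0.4437375  0.22476249 0.21642599] [ -14.2 -220.1   -3.7]
```

View pics/w4.png

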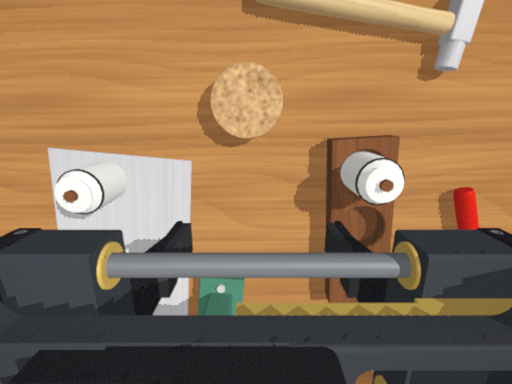

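The first can stands upright in bore 0, at pixel (372,178), with its base at 8 mm. Next is the second can.

```bash
python3 -m crank '[{"tx":-3,"ty":-55,"tz":-2,"turn":0},{"tx":-7,"ty":-110,"tz":-2,"turn":0},{"tx":-12,"ty":-170,"tz":-2,"turn":0},{"tx":-12,"ty":-220,"tz":-2,"turn":0},{"tx":-12,"ty":-220,"tz":-2,"turn":0}]'
python3 -m crank '[{"tx":0,"ty":0,"tz":0,"turn":0},{"tx":0,"ty":0,"tz":0,"turn":0}]'
python3 - <<'E'
from h import *
cans('wrist')
s=st();print(s['time'],s['position'],R.from_rotvec(s['tool_rot']).as_matrix().round(3).tolist(),rel([.4552,.0045,.048]))
E
```

```text
time: 10.38
position: [0.4536, 0.0005, 0.2186]
tool_rot: [0.028, 3.141, -0.001]
ft_force: [-1.1, 1.1, 0.5]
grip_width: 1.0
grip_force: 0.0
time: 10.62
position: [0.4534, 0.0054, 0.2183]
tool_rot: [-0.014, -3.141, 0.001]
ft_force: [0.2, -0.4, 0.9]
grip_width: 0.998
grip_force: 0.0
wrist can 1658 [0.4514 0.0042 0.074 ] [ 0.4259 -0.0238  0.064 ] [0.4821 0.0319 0.0858] knob [0.4526 0.0042 0.0803]
10.675 [0.45337625 0.00519294 0.21834323] [[-1.0, 0.009, -0.0], [0.009, 1.0, -0.0], [0.0, -0.0, -1.0]] [ -1.9  -0.6 170.3]
```

```bash
python3 -m crank '[{"tx":-1,"ty":-0.5,"tz":50,"turn":0},{"tx":-1,"ty":-0.5,"tz":100,"turn":0},{"tx":-1,"ty":-0.5,"tz":145,"turn":0},{"tx":-1,"ty":-0.5,"tz":170,"turn":0},{"tx":-1,"ty":-0.5,"tz":170,"turn":0}]' 87
python3 -m crank '[{"tx":0,"ty":0,"tz":0,"turn":0},{"tx":0,"ty":0,"tz":0,"turn":0},{"tx":0,"ty":0,"tz":0,"turn":0},{"tx":0,"ty":0,"tz":0,"turn":0}]' 40 25
python3 -m crank '[{"tx":0,"ty":0,"tz":-45,"turn":0},{"tx":-5,"ty":0,"tz":-90,"turn":0},{"tx":-5,"ty":50,"tz":-110,"turn":0},{"tx":-5,"ty":105,"tz":-110,"turn":0},{"tx":-5,"ty":160,"tz":-110,"turn":0}]'
python3 - <<'E'
from h import *
s=st();print(s['time'],s['position'],s['grip_width'],rel([.5242,.365,.155]))
E
```

```text
time: 11.3
position: [0.4525, 0.0035, 0.0468]
tool_rot: [-0.017, -3.137, 0.002]
ft_force: [0.2, 0.9, -0.2]
grip_width: 1.0
grip_force: 0.0
time: 11.8
position: [0.4548, 0.0031, 0.0491]
tool_rot: [0.02, 3.14, 0.001]
ft_force: [0.3, -0.1, 3.6]
grip_width: 0.63
grip_force: 25.1
time: 12.42
position: [0.4613, 0.1644, 0.1591]
tool_rot: [0.021, 3.141, 0.001]
ft_force: [0.8, 0.2, -1.9]
grip_width: 0.632
grip_force: 25.0
12.425 [0.46130964 0.16437642 0.15905555] 0.6323716624476483 [-60.2 201.4   4.3]
```

```bash
python3 -m crank '[{"tx":-5,"ty":60,"tz":0,"turn":0},{"tx":-25,"ty":115,"tz":0,"turn":0},{"tx":-65,"ty":160,"tz":0,"turn":0},{"tx":-85,"ty":165,"tz":0,"turn":0},{"tx":-85,"ty":165,"tz":0,"turn":0}]'
python3 - <<'E'
from h import *
caddy('wrist')
print([(np.round(x['xyz'],4).tolist(),round(x['confidence'],2)) for q in('caddy_hole0','caddy') for x in ctrl.mark_of('wrist',q)])
s=st();print(s['time'],s['position'],s['grip_width'],rel([.6022,.3672,.155]))
E
```

```text
time: 13.05
position: [0.5491, 0.3265, 0.1574]
tool_rot: [-0.021, -3.141, 0.003]
ft_force: [-1.8, 0.0, -1.7]
grip_width: 0.633
grip_force: 25.0
wrist 6972 [508.4 364.5] [219.9  86.4] 2.2 [397.07227 317.511  ] [616.67444 411.04645]
  hole 387 (array([446.9, 359.6]), 31.8) 0.0083
  hole 2490 (array([524.2, 365.2]), 32.1) 0.0078
  hole 362 (array([590.6, 383.5]), 20.8) 0.0074
[([0.6018, 0.365, 0.0282], 0.97), ([0.5269, 0.3616, 0.0263], 0.96), ([0.5235, 0.3623, 0.0], 0.78)]
13.2 [0.54761908 0.32598115 0.15833647] 0.63488389113843 [-54.   41.9   3.3]
```

```bash
python3 -m crank '[{"tx":-30,"ty":25,"tz":0,"turn":0},{"tx":-54,"ty":42,"tz":0,"turn":0},{"tx":-54,"ty":42,"tz":0,"turn":0},{"tx":-54,"ty":42,"tz":0,"turn":0}]'
python3 -m crank '[{"tx":0,"ty":0,"tz":0,"turn":0}]'
python3 - <<'E'
from h import *
s=st();print(s['time'],s['position'],s['grip_width'],rel([.6022,.3677,.0575]))
E
```

```text
time: 13.7
position: [0.6021, 0.3673, 0.1587]
tool_rot: [-0.021, -3.141, 0.001]
ft_force: [-0.9, -0.8, -1.4]
grip_width: 0.635
grip_force: 25.0
time: 13.82
position: [0.6023, 0.3674, 0.1591]
tool_rot: [-0.021, -3.141, -0.0]
ft_force: [-0.0, -0.2, -1.7]
grip_width: 0.63
grip_force: 25.0
13.825 [0.60227971 0.36741499 0.15908445] 0.6303996683618984 [1.000e-01 3.000e-01 1.016e+02]
```

```bash
python3 -m crank '[{"tx":0,"ty":0,"tz":30,"turn":0},{"tx":0,"ty":0,"tz":60,"turn":0},{"tx":0,"ty":0,"tz":80,"turn":0},{"tx":0,"ty":0,"tz":92,"turn":0},{"tx":0,"ty":0,"tz":100,"turn":0}]'
python3 -m crank '[{"tx":0,"ty":0,"tz":1,"turn":0},{"tx":0,"ty":0,"tz":2,"turn":0},{"tx":0,"ty":0,"tz":2,"turn":0}]'
```

```text
time: 14.45
position: [0.6031, 0.3682, 0.0586]
tool_rot: [0.02, 3.141, 0.001]
ft_force: [0.5, 0.2, -2.7]
grip_width: 0.637
grip_force: 25.0
time: 14.82
position: [0.6034, 0.3683, 0.0573]
tool_rot: [0.02, 3.141, 0.001]
ft_force: [-0.7, -0.1, -0.4]
grip_width: 0.636
grip_force: 25.0
```

```bash
python3 -m crank '[{"tx":0,"ty":0,"tz":0.5,"turn":0},{"tx":0,"ty":0,"tz":0.5,"turn":0},{"tx":0,"ty":0,"tz":0.5,"turn":0},{"tx":0,"ty":0,"tz":0.5,"turn":0}]' 85
python3 -m crank '[{"tx":0,"ty":0,"tz":-40,"turn":0},{"tx":0,"ty":0,"tz":-90,"turn":0},{"tx":30,"ty":-30,"tz":-140,"turn":0},{"tx":60,"ty":-80,"tz":-170,"turn":0},{"tx":90,"ty":-120,"tz":-190,"turn":0}]' 87
python3 -m crank '[{"tx":20,"ty":-55,"tz":0,"turn":0},{"tx":30,"ty":-115,"tz":0,"turn":0},{"tx":35,"ty":-175,"tz":0,"turn":0},{"tx":40,"ty":-235,"tz":0,"turn":0},{"tx":45,"ty":-295,"tz":0,"turn":0}]'
python3 - <<'E'
from h import *
ctrl.get_image('top'); snap('scene','s5.png')
for c in('top','scene'): print(c,[(q,np.round(x['xyz'],4).tolist(),round(x['confidence'],2)) for q in('can0','red_dot','blue_dot','batten','mat','punch_knob') for x in ctrl.mark_of(c,q)])
s=st();print(s['time'],s['position'],rel([.45,-.23,.24]))
E
```

```text
time: 15.32
position: [0.603, 0.3681, 0.0562]
tool_rot: [0.02, 3.141, 0.0]
ft_force: [0.4, -0.1, 0.2]
grip_width: 0.954
grip_force: 0.0
time: 15.95
position: [0.5113, 0.2478, 0.2479]
tool_rot: [0.02, 3.139, 0.001]
ft_force: [0.6, -0.5, 1.1]
grip_width: 1.003
grip_force: 0.0
time: 16.58
position: [0.4623, -0.0471, 0.2464]
tool_rot: [0.02, 3.14, 0.001]
ft_force: [1.1, -0.9, -0.1]
grip_width: 0.998
grip_force: 0.0
top [('can0', [0.4478, 0.3657, 0.0099], 0.8), ('can0', [0.602, 0.3688, 0.0096], 0.48), ('red_dot', [0.544, -0.2017, 0.0216], 0.74), ('red_dot', [0.2507, 0.3478, -0.0006], 0.45), ('blue_dot', [0.5887, -0.2512, 0.0161], 0.89), ('batten', [0.4442, -0.2321, 0.0544], 0.87), ('batten', [0.5182, -0.2319, 0.0029], 0.53), ('mat', [0.5472, -0.3713, -0.0019], 0.67), ('mat', [0.4456, 0.3649, 0.0086], 0.52), ('mat', [0.5847, -0.2511, 0.017], 0.22), ('punch_knob', [0.6385, -0.0027, 0.1511], 0.54)]
scene [('can0', [0.6047, 0.3668, 0.0053], 0.83), ('can0', [0.4479, 0.3631, 0.0061], 0.76), ('red_dot', [0.5458, -0.202, 0.0193], 0.77), ('blue_dot', [0.5875, -0.2483, 0.0154], 0.89), ('blue_dot', [0.571, 0.539, -0.0013], 0.74), ('blue_dot', [0.4477, -0.2338, 0.057], 0.32), ('batten', [0.4464, -0.2355, 0.0564], 0.74), ('mat', [0.5517, -0.3763, -0.0017], 0.74), ('punch_knob', [0.6332, 0.0033, 0.1545], 0.54), ('punch_knob', [0.6332, 0.0021, 0.0026], 0.42)]
17.275 [ 0.46275146 -0.04475327  0.24598858] [  10.6 -185.4    6. ]
```

View pics/s5.png

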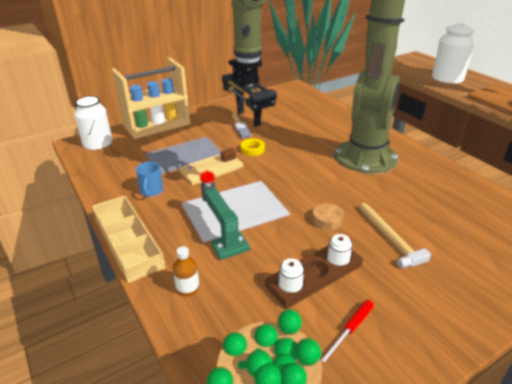

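Both cans stand in the caddy, at (291,275) and (340,250), the bed is clear and there is no third can. I'll move the wrist camera to a spot from which it sees the knob, the dots and the board together.

```bash
python3 -m crank '[{"tx":-50,"ty":-20,"tz":-20,"turn":0},{"tx":-100,"ty":-40,"tz":-30,"turn":0},{"tx":-155,"ty":-60,"tz":-30,"turn":0},{"tx":-210,"ty":-75,"tz":-30,"turn":0},{"tx":-250,"ty":-80,"tz":-30,"turn":0}]'
python3 -m crank '[{"tx":0,"ty":0,"tz":0,"turn":0},{"tx":0,"ty":0,"tz":0,"turn":0},{"tx":0,"ty":0,"tz":0,"turn":0}]'
cat >> h.py <<'E'
def blobs(c,fn=None):
    "knob, dots, from colour; board/batten rect from depth"
    im,d,m=snap(c,fn); hsv=cv2.cvtColor(im,cv2.COLOR_RGB2HSV); h,s,v=[hsv[...,i].astype(int) for i in range(3)]
    K=np.array(m['intrinsics']);vv,uu=np.mgrid[0:384,0:512]
    P=(np.stack([(uu-K[0,2])/K[0,0]*d,(vv-K[1,2])/K[1,1]*d,d],-1)@Rm(m).T)+m['origin']; P[d==0]=9
    x,y,z=P[...,0],P[...,1],P[...,2]
    red=((h<8)|(h>172))&(s>150)&(v>70); blue=(h>95)&(h<130)&(s>100)
    for n,k,zz in(('knob',red&(abs(z-.15)<.007),.15),('red',red&(z>.008)&(z<.03)&(y<.1),.018),('blue',blue&(z>.008)&(z<.03)&(y<.1),.018)):
        if k.sum()<4: print(c,n,'none'); continue
        pts=np.array([px2w(m,d,a,b,zz)[:2] for b,a in np.argwhere(k)])*1000
        ce,r=cv2.minEnclosingCircle(pts.astype(np.float32)); print(c,n,k.sum(),'z',z[k].mean().round(4),'mean',pts.mean(0).round(1),'circ',np.round(ce,1),round(r,1),'px',np.argwhere(k).mean(0).round())
    for n,lo,hi,sa in(('board',.011,.025,None),('batten',.047,.06,None)):
        k=((z>lo)&(z<hi)&(x>.36)&(x<.75)&(y<.08)&(y>-.5)).astype(np.uint8)
        num,lab,stt,_=cv2.connectedComponentsWithStats(k)
        if num<2: continue
        i=1+stt[1:,4].argmax(); p=(P[lab==i][:,:2]*1000).astype(np.float32); r=cv2.minAreaRect(p)
        print(c,n,len(p),np.round(r[0],1),np.round(r[1],1),round(r[2],1),'z',np.median(P[lab==i][:,2]).round(4))
    k=((abs(z)<.008)&(s<60)&(y<-.27)&(y>-.5)&(x>.38)&(x<.72)&(v<150)).astype(np.uint8)
    num,lab,stt,_=cv2.connectedComponentsWithStats(k)
    if num>1:
        i=1+stt[1:,4].argmax(); p=(P[lab==i][:,:2]*1000).astype(np.float32); r=cv2.minAreaRect(p); print(c,'mat',len(p),np.round(r[0],1),np.round(r[1],1),round(r[2],1))
E
python3 - <<'E'
from h import *
s=st();print(s['time'],s['position'])
for c in('wrist','top','scene'): blobs(c,'w6.png' if c=='wrist' else None)
print([(q,np.round(x['xyz'],4).tolist(),round(x['confidence'],2)) for q in('red_dot','blue_dot','batten','mat','punch_knob','punch_tip') for x in ctrl.mark_of('wrist',q)])
E
```

```text
time: 17.9
position: [0.7136, -0.129, 0.2747]
tool_rot: [-0.02, -3.14, 0.002]
ft_force: [0.8, 0.4, 0.3]
grip_width: 1.002
grip_force: 0.0
time: 18.27
position: [0.7109, -0.1282, 0.2773]
tool_rot: [0.02, 3.14, 0.001]
ft_force: [-0.7, 0.2, -0.1]
grip_width: 1.002
grip_force: 0.0
18.275 [ 0.71090006 -0.1282267   0.27726304]
wrist knob 1387 z 0.1487 mean [6.359e+02 5.000e-01] circ [6.365e+02 4.000e-01] 21.9 px [115. 381.]
wrist red 50 z 0.018 mean [ 544.2 -201.3] circ [ 544.1 -201.3] 5.2 px [ 50. 205.]
wrist blue 465 z 0.02 mean [ 730.  -224.4] circ [ 676.6 -212.3] 103.3 px [177. 198.]
wrist board 7291 [ 548.  -225.8] [134.7 100.6] 1.4 z 0.0174
wrist batten 95 [ 715.9 -204.7] [66.6 19.9] 48.7 z 0.054
wrist mat 3407 [ 540.5 -412.9] [ 82.4 133.1] 88.4
top knob 114 z 0.1504 mean [635.7   3.1] circ [635.6   2.9] 21.4 px [155. 283.]
top red none
top blue 4 z 0.0199 mean [ 585.7 -251.2] circ [ 585.7 -251.2] 2.7 px [176. 348.]
top board 892 [ 514.9 -231.8] [100.9 203.4] 87.8 z 0.0184
top batten 101 [ 445.6 -226.8] [44.3 26.6] 1.0 z 0.0532
top mat 2635 [ 551.7 -373.9] [162.3 249.4] 88.1
scene knob 107 z 0.1494 mean [640.7  11.4] circ [638.1  11.2] 24.1 px [176. 207.]
scene red none
scene blue 103 z 0.0191 mean [ 743.3 -192.8] circ [ 743.8 -205.9] 36.2 px [190. 152.]
scene board 793 [ 518.5 -226.9] [203.1 108.6] 2.2 z 0.0183
scene batten 77 [ 448.2 -225.8] [51.5 32.4] 2.7 z 0.0529
scene mat 393 [ 518.3 -399.5] [105.8 188.4] 86.1
[('red_dot', [0.545, -0.2037, 0.0129], 0.87), ('blue_dot', [0.582, -0.2508, 0.0152], 0.83), ('mat', [0.5591, -0.3735, 0.0026], 0.75), ('punch_knob', [0.6397, 0.0027, 0.1519], 0.86)]
```

View pics/w6.png

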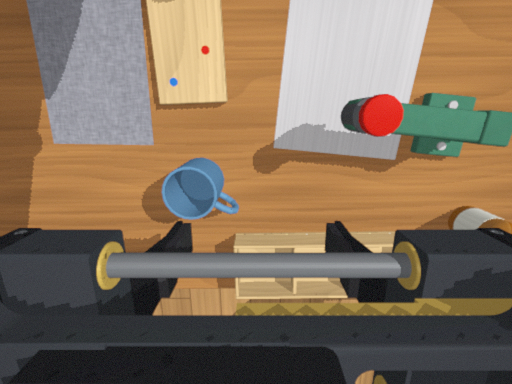

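The wrist picture shows the knob at (381,115), red dot at (205,50), blue dot at (173,82), the mat at left and the mug at (195,188). That puts the tip near (0.636, 0.001), the red dot at (0.544, -0.201) and the batten near (0.445, -0.228). I'll grasp the batten now.

```bash
python3 -m crank '[{"tx":55,"ty":-20,"tz":0,"turn":-0.3},{"tx":110,"ty":-40,"tz":0,"turn":-0.3},{"tx":165,"ty":-60,"tz":10,"turn":-0.3},{"tx":220,"ty":-80,"tz":40,"turn":-0.3},{"tx":266,"ty":-98,"tz":70,"turn":-0.3}]'
python3 -m crank '[{"tx":0,"ty":0,"tz":0,"turn":0},{"tx":0,"ty":0,"tz":0,"turn":0},{"tx":0,"ty":0,"tz":0,"turn":0}]'
python3 - <<'E'
from h import *
for c in('wrist','top'): blobs(c,'w7.png' if c=='wrist' else None)
print([(q,np.round(x['xyz'],4).tolist(),round(x['confidence'],2)) for q in('red_dot','batten','board') for x in ctrl.mark_of('wrist',q)])
s=st();print(s['time'],s['position'],R.from_rotvec(s['tool_rot']).as_matrix().round(3).tolist(),rel([.4445,-.228,.041]))
E
```

```text
time: 19.35
position: [0.4429, -0.2238, 0.2056]
tool_rot: [-0.021, 3.14, 0.0]
ft_force: [0.1, -0.4, -0.1]
grip_width: 1.001
grip_force: 0.0
time: 19.73
position: [0.4463, -0.2228, 0.2072]
tool_rot: [-0.023, 3.14, -0.002]
ft_force: [0.3, -0.6, 0.4]
grip_width: 0.996
grip_force: 0.0
wrist knob none
wrist red 39 z 0.0175 mean [ 543.8 -201.3] circ [ 543.8 -201.1] 5.1 px [242. 272.]
wrist blue none
wrist board 6349 [ 488.7 -227.2] [147.2 100.1] 1.4 z 0.0169
wrist batten 937 [ 445.4 -228.4] [50.3 27.9] 1.2 z 0.0518
wrist mat 533 [ 557.2 -390.2] [30.6 68.1] 4.4
top knob 110 z 0.1505 mean [636.3   2.7] circ [636.4   3.2] 20.8 px [155. 283.]
top red 4 z 0.0177 mean [ 546.3 -202.3] circ [ 546.3 -202.3] 2.7 px [186. 334.]
top blue 87 z 0.0171 mean [ 738.6 -229.2] circ [ 675.8 -216.1] 99.1 px [136. 342.]
top board 782 [ 554.8 -225.6] [119.2 101.2] 1.6 z 0.0182
top batten 48 [ 451.4 -232. ] [16.7 33.7] 88.8 z 0.053
top mat 1427 [ 591.7 -375.7] [161.2 168.7] 88.3
[('red_dot', [0.5454, -0.2022, 0.0183], 0.92), ('red_dot', [0.5839, -0.2478, 0.0165], 0.4), ('batten', [0.4443, -0.231, 0.0512], 0.63), ('board', [0.5171, -0.2259, 0.0014], 0.96)]
19.975 [ 0.44511386 -0.22290037  0.2062808 ] [[-1.0, -0.014, 0.0], [-0.014, 1.0, -0.001], [-0.0, -0.001, -1.0]] [  0.7  -5.  165.3]
```

View pics/w7.png

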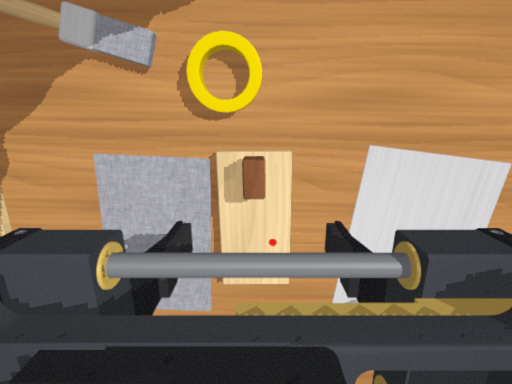

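The batten is at (254,178) in the wrist picture, measured at (0.4454, -0.2284) with a yaw of about 1.2°. I'll descend and grip it.

```bash
python3 -m crank '[{"tx":0,"ty":-5.5,"tz":50,"turn":-0.1},{"tx":0,"ty":-5.5,"tz":100,"turn":-0.1},{"tx":0,"ty":-5.5,"tz":145,"turn":-0.1},{"tx":0,"ty":-5.5,"tz":164,"turn":-0.1},{"tx":0,"ty":-5.5,"tz":164,"turn":-0.1}]' 60
python3 -m crank '[{"tx":0,"ty":0,"tz":0,"turn":0},{"tx":0,"ty":0,"tz":0,"turn":0},{"tx":0,"ty":0,"tz":0,"turn":0},{"tx":0,"ty":0,"tz":0,"turn":0}]' 15 30
python3 - <<'E'
from h import *
blobs('wrist')
s=st();p=s['position'];M=R.from_rotvec(s['tool_rot']).as_matrix();print(s['time'],p,M.round(3).tolist(),s['grip_width']*87)
# goal: batten->red offset in world with board yaw
a=np.arctan2(-M[1,0],-M[0,0]);c,sn=np.cos(a),np.sin(a);Q=np.array([[c,-sn],[sn,c]]);print('yaw',np.degrees(a))
tip=np.array([.6362,.0012])
for off in((.1,.025),(.14,-.025)): print(tip-Q@off,rel([*(tip-Q@off),p[2]]))
E
```

```text
time: 20.6
position: [0.4434, -0.2282, 0.0407]
tool_rot: [0.035, -3.138, -0.0]
ft_force: [-0.9, -0.3, 0.7]
grip_width: 0.693
grip_force: 0.0
time: 21.1
position: [0.4449, -0.2286, 0.0425]
tool_rot: [-0.035, 3.14, 0.0]
ft_force: [-0.0, -0.2, 0.8]
grip_width: 0.32
grip_force: 2.1
wrist knob none
wrist red none
wrist blue none
wrist board 4893 [ 440.6 -227.9] [ 51.3 100.3] 1.5 z 0.0169
wrist batten 2527 [ 436.6 -228. ] [33.2 45.6] 2.4 z 0.0518
wrist mat 1546 [ 527.5 -385.8] [39.3 39.2] 1.7
21.15 [ 0.44490219 -0.22851839  0.04249225] [[-1.0, -0.022, 0.001], [-0.022, 1.0, 0.0], [-0.001, 0.0, -1.0]] 27.63332106174875
yaw 1.2806521770930581
[ 0.53678372 -0.02602873] [-9.640e+01  2.004e+02  1.000e-01]
[0.49567623 0.02306479] [-5.640e+01  2.504e+02  1.000e-01]
```

```bash
python3 -m crank '[{"tx":0,"ty":0,"tz":0,"turn":0},{"tx":0,"ty":0,"tz":0,"turn":0},{"tx":0,"ty":10,"tz":0,"turn":0},{"tx":-3,"ty":30,"tz":0,"turn":0},{"tx":-10,"ty":55,"tz":0,"turn":0}]'
python3 -m crank '[{"tx":-10,"ty":30,"tz":0,"turn":0},{"tx":-22,"ty":60,"tz":0,"turn":0},{"tx":-37,"ty":90,"tz":0,"turn":0},{"tx":-50,"ty":110,"tz":0,"turn":0},{"tx":-60,"ty":120,"tz":0,"turn":0}]'
python3 - <<'E'
from h import *
s=st();print(s['time'],s['position'],s['grip_width']*87,rel([.5368,-.026,.0425]))
for c in('top','scene'): blobs(c)
E
```

```text
time: 21.78
position: [0.4533, -0.1742, 0.0425]
tool_rot: [-0.031, 3.141, -0.003]
ft_force: [-1.3, -3.2, 3.7]
grip_width: 0.314
grip_force: 30.0
time: 22.4
position: [0.51, -0.0515, 0.0424]
tool_rot: [0.036, -3.139, 0.001]
ft_force: [-5.6, -4.8, 10.9]
grip_width: 0.318
grip_force: 30.0
22.4 [ 0.5100459  -0.0515037   0.04244666] 27.691948435969003 [-27.3  24.9  -0.1]
top knob 116 z 0.1499 mean [635.6   2.6] circ [635.6   2.8] 21.5 px [155. 283.]
top red 4 z 0.0183 mean [610.7 -26.5] circ [610.7 -26.5] 2.7 px [168. 288.]
top blue 88 z 0.0174 mean [ 741.2 -219.7] circ [ 705.  -162.5] 105.5 px [135. 340.]
top board 477 [617.3 -49.2] [125.2  95.9] 1.0 z 0.0184
top batten 8 [ 705.7 -204.7] [19.4  2. ] 60.0 z 0.0539
top mat 2631 [ 552.  -373.9] [162.2 250.1] 88.1
scene knob 125 z 0.1492 mean [641.    8.9] circ [640.5   8.6] 25.3 px [175. 206.]
scene red none
scene blue 99 z 0.0199 mean [ 744.1 -192.9] circ [ 743.8 -205.9] 36.2 px [190. 152.]
scene board 407 [530.9 -47. ] [ 92.5 103.6] 0.5 z 0.0183
scene batten 92 [518.9 -46.1] [41.8 49.7] 38.6 z 0.0534
scene mat 554 [ 558.9 -383.2] [283.9 163.8] 8.5
```

```bash
python3 -m crank '[{"tx":-9,"ty":9,"tz":0,"turn":0},{"tx":-18,"ty":18,"tz":0,"turn":0},{"tx":-25,"ty":24,"tz":0,"turn":0},{"tx":-27,"ty":25,"tz":0,"turn":0},{"tx":-27,"ty":25,"tz":0,"turn":0}]'
python3 -m crank '[{"tx":0,"ty":0,"tz":0,"turn":0},{"tx":0,"ty":0,"tz":0,"turn":0}]'
python3 - <<'E'
from h import *
s=st();print(s['time'],s['position'],s['grip_width']*87,rel([.5368,-.026,.0425]))
for c in('top','scene','wrist'): blobs(c,c+'8.png')
E
```

```text
time: 23.12
position: [0.5358, -0.0267, 0.0425]
tool_rot: [0.034, -3.139, 0.0]
ft_force: [-4.7, -1.8, 9.9]
grip_width: 0.314
grip_force: 30.0
time: 23.38
position: [0.5358, -0.0267, 0.0425]
tool_rot: [0.034, -3.139, 0.0]
ft_force: [-5.0, -1.4, 9.2]
grip_width: 0.318
grip_force: 30.0
23.375 [ 0.53577334 -0.02669025  0.042477  ] 27.658193762915573 [-1.   0.7 -0. ]
top knob 101 z 0.1501 mean [638.3   4.9] circ [635.8   3.1] 21.6 px [154. 282.]
top red none
top blue 90 z 0.0162 mean [ 743.8 -222.1] circ [ 710.5 -154.7] 110.5 px [134. 340.]
top board 294 [673.  -25.2] [67.1 96.1] 1.3 z 0.0186
top batten 7 [ 700.8 -215.8] [21.1  3.3] 75.6 z 0.0532
top mat 2610 [ 551.7 -374.5] [161.3 249.1] 88.2
scene knob 121 z 0.1494 mean [640.8   9.7] circ [641.6   8.5] 24.4 px [176. 207.]
scene red none
scene blue 102 z 0.0204 mean [ 742.7 -194.5] circ [ 741.8 -207.6] 36.7 px [189. 152.]
scene board 575 [669.5 -22.7] [107.   80.4] 89.0 z 0.0182
scene batten 96 [544.1 -20.9] [43.  49.5] 38.7 z 0.0527
scene mat 567 [ 556.4 -424.1] [259.8 121.9] 15.3
wrist knob none
wrist red none
wrist blue none
wrist board 4883 [531.5 -26.2] [ 51.2 100. ] 1.3 z 0.0169
wrist batten 2514 [527.3 -26.3] [32.3 45.5] 0.9 z 0.0518
```

View pics/scene8.png

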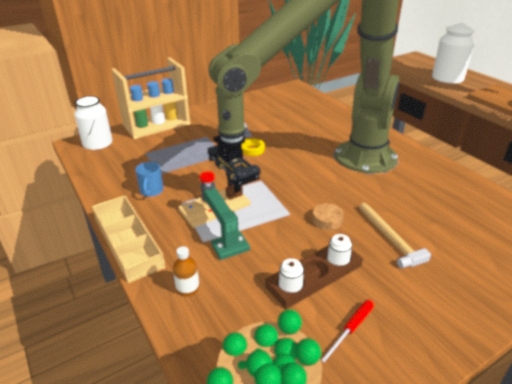

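The board is on the bed, with the red dot reckoned at (0.635, 0.0005) against the tip at (0.636, 0.001). I'll nudge it slightly, release, and check from the side before pressing.

```bash
python3 -m crank '[{"tx":-1.5,"ty":0.5,"tz":0,"turn":0},{"tx":-1.5,"ty":0.5,"tz":0,"turn":0},{"tx":-1.5,"ty":0.5,"tz":0,"turn":0}]'
python3 -m crank '[{"tx":0,"ty":0,"tz":0,"turn":0},{"tx":0,"ty":0,"tz":0,"turn":0},{"tx":0,"ty":0,"tz":0,"turn":0}]' 60
python3 -m crank '[{"tx":0,"ty":0,"tz":-40,"turn":0},{"tx":0,"ty":0,"tz":-90,"turn":0},{"tx":0,"ty":-40,"tz":-140,"turn":0},{"tx":-25,"ty":-80,"tz":-190,"turn":0},{"tx":-70,"ty":-110,"tz":-220,"turn":0}]'
python3 -m crank '[{"tx":-50,"ty":0,"tz":-10,"turn":0},{"tx":-90,"ty":0,"tz":-15,"turn":0},{"tx":-90,"ty":0,"tz":-15,"turn":0},{"tx":-90,"ty":0,"tz":-15,"turn":0}]' 0
python3 - <<'E'
from h import *
s=st();print(s['time'],s['position'],s['grip_width']*87)
for c in('wrist','top'): blobs(c,c+'9.png')
print([(q,np.round(x['xyz'],4).tolist(),round(x['confidence'],2)) for q in('red_dot','blue_dot','board','punch_knob','punch_tip') for x in ctrl.mark_of('wrist',q)])
print(rel([.636,.001,.24]))
E
```

```text
time: 23.9
position: [0.5364, -0.0265, 0.0425]
tool_rot: [0.034, -3.137, 0.0]
ft_force: [-5.9, -2.5, 12.2]
grip_width: 0.316
grip_force: 30.0
time: 24.28
position: [0.5383, -0.0253, 0.0417]
tool_rot: [0.036, -3.141, -0.0]
ft_force: [-0.8, -0.7, -0.7]
grip_width: 0.571
grip_force: 0.0
time: 24.9
position: [0.6071, -0.1328, 0.2622]
tool_rot: [-0.034, 3.137, 0.002]
ft_force: [0.4, -0.7, 0.4]
grip_width: 0.695
grip_force: 0.0
time: 25.4
position: [0.6957, -0.1296, 0.2731]
tool_rot: [0.034, -3.14, 0.001]
ft_force: [-0.7, -0.1, 0.1]
grip_width: 0.319
grip_force: 0.0
25.4 [ 0.6956839  -0.12959153  0.27311966] 27.71994035925758
wrist knob 1338 z 0.1487 mean [6.356e+02 4.000e-01] circ [6.361e+02 4.000e-01] 21.9 px [135. 384.]
wrist red 7 z 0.0175 mean [635.4  -3.8] circ [635.6  -3.6] 3.0 px [129. 342.]
wrist blue 481 z 0.0201 mean [ 739.7 -209.1] circ [ 715.4 -151.1] 113.6 px [192. 208.]
wrist board 8004 [606.9 -24.8] [198.3 100.4] 1.0 z 0.0171
wrist batten 932 [536.9 -25.9] [49.5 28.3] 0.7 z 0.0521
wrist mat 3655 [ 533.2 -411.2] [ 86.3 132.4] 87.9
top knob 117 z 0.1499 mean [636.    3.1] circ [635.3   3. ] 21.7 px [155. 283.]
top red none
top blue none
top board 977 [607.8 -25. ] [198.1 100.1] 1.2 z 0.0184
top batten 99 [536.6 -25.9] [45.2 26.3] 1.2 z 0.053
top mat 2623 [ 551.9 -373.9] [161.7 249.8] 88.0
[('red_dot', [0.6385, -0.0028, 0.0174], 0.83), ('red_dot', [0.6099, -0.0249, -0.0012], 0.41), ('blue_dot', [0.6756, -0.0484, 0.0161], 0.96), ('board', [0.6093, -0.025, 0.0007], 0.77), ('punch_knob', [0.6405, 0.0065, 0.1482], 0.81)]
[ 57.3 131.4  34.6]
```

View pics/wrist9.png

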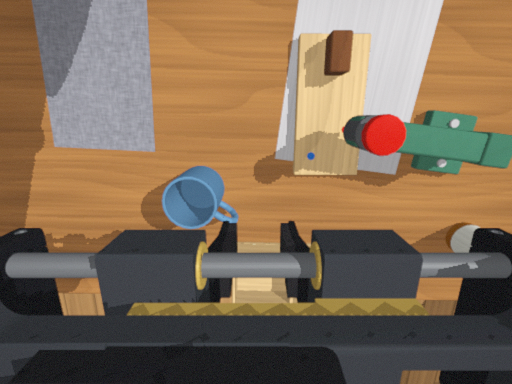

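The red dot edge just shows at (342,129) beside the punch shaft. Board geometry puts the dot at (0.6364, 0.001), within 1 mm of the tip. I'll press the knob.

```bash
python3 -m crank '[{"tx":20,"ty":50,"tz":0,"turn":0},{"tx":45,"ty":100,"tz":10,"turn":0},{"tx":57,"ty":131,"tz":40,"turn":0},{"tx":58,"ty":131,"tz":75,"turn":0},{"tx":58,"ty":131,"tz":85,"turn":0}]' 0 20
python3 -m crank '[{"tx":0,"ty":0,"tz":0,"turn":0},{"tx":0,"ty":0,"tz":0,"turn":0}]'
python3 - <<'E'
from h import *
print(ctrl.tip_extent,rel([.636,.001,.155]),st()['grip_width'])
E
```

```text
time: 26.38
position: [0.634, 0.0013, 0.187]
tool_rot: [0.037, -3.138, -0.001]
ft_force: [-0.8, 0.2, 0.6]
grip_width: 0.005
grip_force: 0.0
time: 26.62
position: [0.6366, -0.0005, 0.1904]
tool_rot: [-0.033, 3.139, -0.0]
ft_force: [0.1, -0.0, -0.4]
grip_width: 0.005
grip_force: 0.0
0.019 [ 0.7  1.6 35.4] 0.005298623090577816
```

```bash
python3 -m crank '[{"tx":0.5,"ty":1.5,"tz":12,"turn":0},{"tx":0.5,"ty":1.5,"tz":20,"turn":0},{"tx":0.5,"ty":1.5,"tz":26,"turn":0},{"tx":0.5,"ty":1.5,"tz":32,"turn":0},{"tx":0.5,"ty":1.5,"tz":35,"turn":0}]'
python3 -m crank '[{"tx":0,"ty":0,"tz":1,"turn":0},{"tx":0,"ty":0,"tz":2,"turn":0},{"tx":0,"ty":0,"tz":2,"turn":0}]'
```

```text
time: 27.25
position: [0.6349, 0.002, 0.1533]
tool_rot: [0.035, -3.141, 0.0]
ft_force: [-0.2, 1.3, 0.4]
grip_width: 0.006
grip_force: 0.0
time: 27.62
position: [0.6352, 0.002, 0.1519]
tool_rot: [-0.035, 3.141, 0.0]
ft_force: [0.0, 0.1, -0.7]
grip_width: 0.003
grip_force: 0.0
```

```bash
python3 - <<'E'
from h import *
im,d,m=snap('scene'); cv2.imwrite('pics/c10.png',cv2.resize(im[130:270,150:310,::-1],None,fx=4,fy=4,interpolation=cv2.INTER_CUBIC))
s=st();print(s['position'],s['ft_force'],s['time'])
E
```

```text
[0.63518028 0.00200962 0.15198628] [0.04409439 0.42947478 0.5553417 ] 27.675
```

View pics/c10.png

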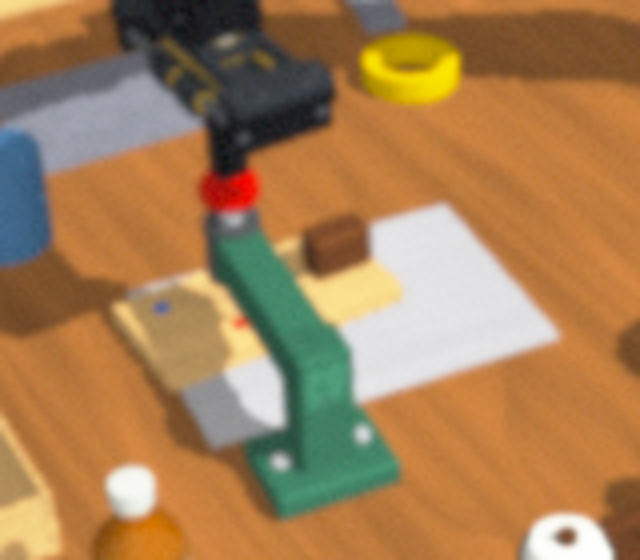

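The crop shows the fingers on or just above the knob at (230,188), but the red dot is visible at (240,322), clear of the tip. Either the board was knocked or this is only perspective, so I'll measure it before pressing further.

```bash
python3 - <<'E'
from h import *
for c in('scene','top'): 
    blobs(c); print([(q,np.round(x['xyz'],4).tolist(),round(x['confidence'],2)) for q in('red_dot','blue_dot','batten','board','punch_knob','punch_tip') for x in ctrl.mark_of(c,q)])
im,d,m=snap('scene')
for v in range(172,186): print(v,[(tuple(im[v,u]),px2w(m,d,u,v).round(3).tolist()) for u in (204,208)])
E
```

```text
scene knob 89 z 0.1493 mean [642.1  13.9] circ [639.3  13. ] 22.8 px [176. 207.]
scene red none
scene blue 102 z 0.0193 mean [ 744.2 -192.5] circ [ 746.  -203.5] 36.1 px [190. 152.]
scene board 588 [670.4 -22.8] [104.   79.7] 88.9 z 0.0181
scene batten 105 [540.6 -25.6] [50.7 31. ] 0.0 z 0.0528
scene mat 322 [ 606.2 -426.9] [101.3 182.6] 77.4
[('red_dot', [0.6352, 0.0026, 0.0212], 0.58), ('red_dot', [0.6022, 0.3675, 0.0328], 0.41), ('red_dot', [0.6055, -0.0193, 0.002], 0.36), ('blue_dot', [0.3231, -0.2673, -0.0004], 0.74), ('blue_dot', [0.6784, -0.0494, 0.0148], 0.7), ('batten', [0.54, -0.0312, 0.059], 0.6), ('board', [0.6076, -0.0217, -0.0005], 0.67), ('board', [0.6037, 0.3637, 0.0102], 0.38), ('punch_knob', [0.6367, 0.0023, 0.152], 0.51), ('punch_knob', [0.6785, -0.0468, 0.0201], 0.41)]
top knob none
top red none
top blue 86 z 0.0179 mean [ 747.  -224.6] circ [ 746.6 -212.6] 48.4 px [134. 341.]
top board 80 [563.6 -68.1] [107.2  15.6] 0.2 z 0.0187
top batten 12 [ 713.4 -197.3] [34.3  5.5] 43.2 z 0.0545
top mat 2622 [ 551.3 -374.3] [161.5 248.7] 88.1
[('batten', [0.5365, -0.025, 0.0
[... 1464 characters left out ...]
nt8(25), np.uint8(21)), [0.654, 0.02, 0.142]), ((np.uint8(221), np.uint8(36), np.uint8(33)), [0.644, 0.023, 0.14])]
182 [((np.uint8(156), np.uint8(47), np.uint8(45)), [0.655, 0.02, 0.139]), ((np.uint8(208), np.uint8(84), np.uint8(80)), [0.643, 0.022, 0.136])]
183 [((np.uint8(127), np.uint8(76), np.uint8(77)), [0.644, -0.006, 0.116]), ((np.uint8(187), np.uint8(134), np.uint8(135)), [0.639, 0.011, 0.125])]
184 [((np.uint8(100), np.uint8(83), np.uint8(86)), [0.645, -0.003, 0.115]), ((np.uint8(182), np.uint8(169), np.uint8(170)), [0.639, 0.011, 0.121])]
185 [((np.uint8(82), np.uint8(81), np.uint8(83)), [0.649, 0.005, 0.118]), ((np.uint8(169), np.uint8(168), np.uint8(172)), [0.639, 0.01, 0.117])]
```

The board is still in place and the knob is still up at 0.15, so there's no contact yet. I'll go down in small steps and watch the force.

```bash
python3 -m crank '[{"tx":0,"ty":0,"tz":1.5,"turn":0},{"tx":0,"ty":0,"tz":3,"turn":0},{"tx":0,"ty":0,"tz":3,"turn":0}]'
python3 -m crank '[{"tx":0,"ty":0,"tz":1.5,"turn":0},{"tx":0,"ty":0,"tz":3,"turn":0},{"tx":0,"ty":0,"tz":3,"turn":0}]'
python3 - <<'E'
from h import *
im,d,m=snap('scene'); blobs('scene'); cv2.imwrite('pics/c11.png',cv2.resize(im[140:220,170:250,::-1],None,fx=7,fy=7,interpolation=cv2.INTER_CUBIC))
E
```

```text
time: 28.8
position: [0.6349, 0.002, 0.1486]
tool_rot: [0.035, -3.141, -0.0]
ft_force: [-0.2, 0.4, -0.2]
grip_width: 0.005
grip_force: 0.0
time: 29.18
position: [0.6352, 0.0019, 0.1462]
tool_rot: [-0.035, 3.141, 0.0]
ft_force: [-0.7, -1.5, 3.8]
grip_width: 0.007
grip_force: 1.8
scene knob 86 z 0.1483 mean [643.2  15.6] circ [641.3  15.5] 23.1 px [177. 207.]
scene red none
scene blue 102 z 0.0199 mean [ 744.2 -193.6] circ [ 746.  -203.5] 36.1 px [190. 152.]
scene board 584 [668.2 -22.8] [ 83.4 106.4] 1.2 z 0.0182
scene batten 102 [539.8 -24.7] [50.8 31. ] 3.7 z 0.0526
scene mat 337 [ 608.2 -377.7] [153.6 172.5] 87.7
```

View pics/c11.png

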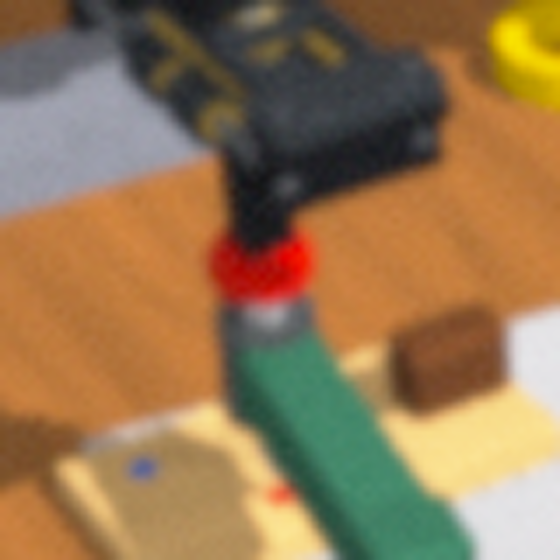

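Contact starts at about 4 N and the fingers sit centred on the knob. I'll press further.

```bash
python3 -m crank '[{"tx":0,"ty":0,"tz":2,"turn":0},{"tx":0,"ty":0,"tz":4,"turn":0},{"tx":0,"ty":0,"tz":6,"turn":0},{"tx":0,"ty":0,"tz":6,"turn":0}]'
python3 -m crank '[{"tx":0,"ty":0,"tz":2,"turn":0},{"tx":0,"ty":0,"tz":4,"turn":0},{"tx":0,"ty":0,"tz":4,"turn":0}]'
python3 - <<'E'
from h import *
blobs('scene')
E
```

```text
time: 29.78
position: [0.6352, 0.002, 0.1398]
tool_rot: [-0.035, 3.141, 0.0]
ft_force: [-1.0, -0.7, 5.2]
grip_width: 0.003
grip_force: 2.6
time: 30.15
position: [0.6352, 0.0019, 0.136]
tool_rot: [-0.035, 3.141, 0.0]
ft_force: [-2.0, 0.1, 5.5]
grip_width: 0.004
grip_force: 3.1
scene knob 4 z 0.1456 mean [636.5  18.2] circ [639.4  16.3] 10.7 px [176. 209.]
scene red none
scene blue 103 z 0.0203 mean [ 744.8 -193.2] circ [ 746.1 -203.2] 36.3 px [190. 152.]
scene board 580 [668.7 -22.3] [ 81.6 105. ] 0.8 z 0.0183
scene batten 105 [538.3 -26.4] [52.4 32.6] 0.4 z 0.0523
scene mat 323 [ 615.5 -418.7] [ 74.8 176.7] 85.9
```

```bash
python3 -m crank '[{"tx":0,"ty":0,"tz":1,"turn":0},{"tx":0,"ty":0,"tz":2,"turn":0},{"tx":0,"ty":0,"tz":2,"turn":0}]'
python3 -m crank '[{"tx":0,"ty":0,"tz":1,"turn":0},{"tx":0,"ty":0,"tz":2,"turn":0},{"tx":0,"ty":0,"tz":2,"turn":0}]'
```

```text
time: 30.58
position: [0.6352, 0.002, 0.1342]
tool_rot: [-0.035, 3.141, 0.0]
ft_force: [-2.3, -0.6, 6.5]
grip_width: 0.004
grip_force: 3.3
time: 30.95
position: [0.6352, 0.002, 0.1325]
tool_rot: [-0.035, 3.141, 0.001]
ft_force: [-3.2, 0.7, 8.5]
grip_width: 0.012
grip_force: 4.0
```

```bash
python3 -m crank '[{"tx":0,"ty":0,"tz":1,"turn":0},{"tx":0,"ty":0,"tz":2,"turn":0},{"tx":0,"ty":0,"tz":2,"turn":0}]'
python3 -m crank '[{"tx":0,"ty":0,"tz":1,"turn":0},{"tx":0,"ty":0,"tz":2,"turn":0},{"tx":0,"ty":0,"tz":2,"turn":0}]'
```

```text
time: 31.32
position: [0.6353, 0.002, 0.1322]
tool_rot: [-0.035, 3.141, 0.002]
ft_force: [-6.1, 0.3, 16.2]
grip_width: 0.007
grip_force: 8.3
time: 31.7
position: [0.6354, 0.002, 0.132]
tool_rot: [-0.035, 3.14, 0.003]
ft_force: [-9.5, 0.8, 25.1]
grip_width: 0.0
grip_force: 12.6
```

At 25 N the tip is pressing firmly on the board. I'll release, then look.

```bash
python3 -m crank '[{"tx":0,"ty":0,"tz":0,"turn":0},{"tx":0,"ty":0,"tz":-10,"turn":0},{"tx":0,"ty":0,"tz":-30,"turn":0},{"tx":0,"ty":0,"tz":-75,"turn":0},{"tx":0,"ty":-40,"tz":-125,"turn":0}]'
python3 -m crank '[{"tx":-30,"ty":-40,"tz":-20,"turn":0},{"tx":-60,"ty":-90,"tz":-25,"turn":0},{"tx":-60,"ty":-90,"tz":-25,"turn":0},{"tx":-60,"ty":-90,"tz":-25,"turn":0}]' 60
python3 - <<'E'
from h import *
for c in('wrist','top'): blobs(c)
s=st();print(s['time'],s['position'])
E
```

```text
time: 32.33
position: [0.6359, -0.0325, 0.2517]
tool_rot: [0.047, -3.139, -0.003]
ft_force: [1.0, -0.4, -0.2]
grip_width: 0.004
grip_force: 0.0
time: 32.83
position: [0.6976, -0.1255, 0.2757]
tool_rot: [0.034, -3.14, -0.001]
ft_force: [-1.1, 0.3, -0.2]
grip_width: 0.379
grip_force: 0.0
wrist knob 1333 z 0.1487 mean [6.357e+02 4.000e-01] circ [6.359e+02 6.000e-01] 21.8 px [133. 379.]
wrist red none
wrist blue 480 z 0.02 mean [ 738.8 -208.8] circ [ 710.6 -153.1] 114.0 px [190. 206.]
wrist board 7939 [606.7 -24.8] [200.5 100.2] 0.9 z 0.0171
wrist batten 929 [537.  -25.9] [50.1 28.3] 1.0 z 0.052
wrist mat 3893 [ 537.3 -409.5] [ 90.  135.9] 89.4
top knob 117 z 0.1502 mean [635.9   2.8] circ [635.7   2.9] 21.5 px [155. 283.]
top red none
top blue none
top board 923 [607.8 -24.9] [197.7  99.8] 1.3 z 0.0187
top batten 97 [536.5 -25.7] [45.5 26.4] 1.1 z 0.0534
top mat 2620 [ 551.8 -374.3] [161.4 249.5] 88.2
32.925 [ 0.69781272 -0.12371501  0.27632991]
```

The board did not move and the knob is back up. I'll grip the batten again for the blue dot.

```bash
python3 -m crank '[{"tx":50,"ty":30,"tz":0,"turn":0},{"tx":100,"ty":60,"tz":0,"turn":0},{"tx":150,"ty":90,"tz":0,"turn":0},{"tx":158.5,"ty":101,"tz":40,"turn":0},{"tx":158.5,"ty":101,"tz":90,"turn":0}]' 60
python3 -m crank '[{"tx":0,"ty":0,"tz":0,"turn":0},{"tx":0,"ty":0,"tz":0,"turn":0}]' 60
python3 - <<'E'
from h import *
blobs('wrist')
s=st();print(s['time'],s['position'],R.from_rotvec(s['tool_rot']).as_matrix().round(3).tolist(),s['grip_width']*87,rel([.5368,-.0259,.0425]))
E
```

```text
time: 33.55
position: [0.5371, -0.0239, 0.1874]
tool_rot: [-0.046, 3.137, 0.008]
ft_force: [0.6, 0.4, -0.5]
grip_width: 0.691
grip_force: 0.0
time: 33.8
position: [0.5381, -0.0278, 0.1884]
tool_rot: [-0.036, 3.139, 0.001]
ft_force: [-0.4, 0.6, 0.2]
grip_width: 0.691
grip_force: 0.0
wrist knob 273 z 0.1468 mean [615.4   1.8] circ [618.5   1.9] 17.2 px [298. 290.]
wrist red 46 z 0.0175 mean [6.359e+02 4.000e-01] circ [6.361e+02 3.000e-01] 5.5 px [248. 277.]
wrist blue none
wrist board 6523 [575.2 -25.2] [136.9 100.2] 1.2 z 0.0169
wrist batten 1006 [536.2 -25.6] [49.3 27.4] 0.7 z 0.0518
wrist mat 222 [ 633.3 -316. ] [21.2 39.2] 32.3
33.85 [ 0.53865289 -0.02808492  0.18884131] [[-1.0, -0.023, 0.003], [-0.023, 1.0, 0.0], [-0.003, 0.0, -1.0]] 59.861396169982356 [  2.3   2.2 146.3]
```

```bash
python3 -m crank '[{"tx":2,"ty":2,"tz":50,"turn":0},{"tx":2,"ty":2,"tz":100,"turn":0},{"tx":2,"ty":2,"tz":135,"turn":0},{"tx":2,"ty":2,"tz":146,"turn":0},{"tx":2,"ty":2,"tz":146,"turn":0}]' 60
python3 -m crank '[{"tx":0,"ty":0,"tz":0,"turn":0},{"tx":0,"ty":0,"tz":0,"turn":0},{"tx":0,"ty":0,"tz":0,"turn":0},{"tx":0,"ty":0,"tz":0,"turn":0},{"tx":0,"ty":0,"tz":0,"turn":0}]' 15 30
python3 -m crank '[{"tx":10,"ty":12,"tz":0,"turn":0},{"tx":23,"ty":28,"tz":0,"turn":0},{"tx":34,"ty":43,"tz":0,"turn":0},{"tx":40,"ty":50,"tz":0,"turn":0},{"tx":40,"ty":50,"tz":0,"turn":0}]'
python3 -m crank '[{"tx":0,"ty":0,"tz":0,"turn":0},{"tx":0,"ty":0,"tz":0,"turn":0}]'
python3 - <<'E'
from h import *
blobs('wrist');s=st();print(s['position'],R.from_rotvec(s['tool_rot']).as_matrix().round(3).tolist())
E
```

```text
time: 34.48
position: [0.5363, -0.0265, 0.0417]
tool_rot: [-0.035, 3.14, -0.0]
ft_force: [0.2, 1.1, -0.4]
grip_width: 0.689
grip_force: 0.0
time: 35.1
position: [0.5354, -0.0262, 0.0409]
tool_rot: [-0.035, 3.141, 0.001]
ft_force: [-1.4, -0.1, 2.9]
grip_width: 0.315
grip_force: 30.0
time: 35.72
position: [0.4932, 0.0245, 0.0409]
tool_rot: [0.037, -3.14, -0.004]
ft_force: [-1.4, 2.5, 5.6]
grip_width: 0.319
grip_force: 30.0
time: 35.98
position: [0.4932, 0.0246, 0.0409]
tool_rot: [0.036, -3.139, -0.004]
ft_force: [-3.4, 3.9, 7.4]
grip_width: 0.319
grip_force: 30.0
wrist knob none
wrist red none
wrist blue none
wrist board 4791 [489.2  25. ] [ 49.8 100.1] 0.8 z 0.0169
wrist batten 2436 [484.9  25. ] [31.  45.5] 0.6 z 0.0518
[0.49323452 0.02454415 0.04088988] [[-1.0, -0.023, -0.002], [-0.023, 1.0, 0.003], [0.002, 0.003, -1.0]]
```

```bash
python3 -m crank '[{"tx":-1.3,"ty":-1.7,"tz":0,"turn":0},{"tx":-1.3,"ty":-1.7,"tz":0,"turn":0},{"tx":-1.3,"ty":-1.7,"tz":0,"turn":0}]'
python3 -m crank '[{"tx":0,"ty":0,"tz":0,"turn":0},{"tx":0,"ty":0,"tz":0,"turn":0},{"tx":0,"ty":0,"tz":0,"turn":0}]' 60
python3 -m crank '[{"tx":0,"ty":0,"tz":-40,"turn":0},{"tx":0,"ty":0,"tz":-90,"turn":0},{"tx":0,"ty":0,"tz":-145,"turn":0},{"tx":0,"ty":0,"tz":-145,"turn":0},{"tx":0,"ty":0,"tz":-145,"turn":0}]'
python3 - <<'E'
from h import *
blobs('wrist');blobs('top');s=st();print(s['time'],s['position'])
print([(q,np.round(x['xyz'],4).tolist(),round(x['confidence'],2)) for q in('red_dot','blue_dot') for x in ctrl.mark_of('wrist',q)])
E
```

```text
time: 36.4
position: [0.4946, 0.0228, 0.0409]
tool_rot: [0.037, -3.139, -0.004]
ft_force: [-4.3, 3.6, 7.6]
grip_width: 0.321
grip_force: 30.0
time: 36.78
position: [0.4951, 0.0208, 0.0403]
tool_rot: [0.034, -3.141, 0.001]
ft_force: [-0.2, -0.7, 0.6]
grip_width: 0.573
grip_force: 0.0
time: 37.4
position: [0.495, 0.0211, 0.185]
tool_rot: [0.035, -3.141, -0.0]
ft_force: [-0.2, 0.6, 0.2]
grip_width: 0.688
grip_force: 0.0
wrist knob none
wrist red 31 z 0.0174 mean [593.3  50.1] circ [594.3  49.9] 4.9 px [250. 278.]
wrist blue 15 z 0.0177 mean [638.2   1.5] circ [637.9   1.9] 4.3 px [279. 242.]
wrist board 6340 [532.   24.2] [131.9 100.1] 1.2 z 0.0169
wrist batten 1036 [495.5  23.7] [49.1 27.8] 0.6 z 0.0518
wrist mat 6 [ 583.  -326.8] [0.7 7.5] 26.8
top knob 115 z 0.1503 mean [635.6   2.9] circ [635.6   2.9] 21.4 px [155. 283.]
top red none
top blue 90 z 0.0161 mean [ 746.4 -227.4] circ [ 746.3 -213.8] 46.3 px [134. 342.]
top board 127 [620.4  27.1] [31.7 96.5] 3.4 z 0.0184
top batten 10 [ 713.8 -195.6] [27.   4.3] 38.2 z 0.0489
top mat 2630 [ 551.6 -374.4] [161.3 249.4] 88.4
37.5 [0.49432211 0.02100181 0.18406485]
[('red_dot', [0.5979, 0.0469, 0.015], 0.93), ('blue_dot', [0.6351, -0.001, 0.0157], 0.75)]
```

Blue is reckoned at (0.636, 0.001), within about 1 mm of the tip. I'll press it.

```bash
python3 -m crank '[{"tx":0,"ty":0,"tz":-30,"turn":0},{"tx":-50,"ty":-8,"tz":-40,"turn":0},{"tx":-100,"ty":-16,"tz":-40,"turn":0},{"tx":-141,"ty":-22,"tz":-30,"turn":0},{"tx":-141,"ty":-22,"tz":0,"turn":0}]' 0 20
python3 -m crank '[{"tx":0,"ty":0,"tz":0,"turn":0},{"tx":0,"ty":0,"tz":0,"turn":0}]'
python3 - <<'E'
from h import *
s=st();print(s['time'],s['position'],s['grip_width'],rel([.6355,.0015,.138]))
E
```

```text
time: 38.22
position: [0.6396, 0.0013, 0.1839]
tool_rot: [-0.034, 3.141, -0.006]
ft_force: [0.1, -0.4, -0.8]
grip_width: 0.212
grip_force: 0.0
time: 38.48
position: [0.6367, 0.0022, 0.186]
tool_rot: [0.035, -3.141, -0.0]
ft_force: [0.2, -0.3, -0.8]
grip_width: 0.029
grip_force: 0.0
38.475 [0.63671512 0.00217376 0.18601209] 0.029422251856386864 [ 1.2 -0.6 48. ]
```

```bash
python3 -m crank '[{"tx":1,"ty":-0.5,"tz":20,"turn":0},{"tx":1,"ty":-0.5,"tz":35,"turn":0},{"tx":1,"ty":-0.5,"tz":42,"turn":0},{"tx":1,"ty":-0.5,"tz":47,"turn":0},{"tx":1,"ty":-0.5,"tz":50,"turn":0}]'
python3 -m crank '[{"tx":0,"ty":0,"tz":1,"turn":0},{"tx":0,"ty":0,"tz":2,"turn":0},{"tx":0,"ty":0,"tz":2,"turn":0}]'
```

```text
time: 39.1
position: [0.6351, 0.0021, 0.136]
tool_rot: [0.035, -3.14, -0.002]
ft_force: [-5.0, 0.4, 6.7]
grip_width: 0.003
grip_force: 3.4
time: 39.48
position: [0.6351, 0.0021, 0.1343]
tool_rot: [0.035, -3.14, -0.002]
ft_force: [-5.1, 1.1, 6.8]
grip_width: 0.0
grip_force: 3.3
```

```bash
python3 -m crank '[{"tx":0,"ty":0,"tz":1,"turn":0},{"tx":0,"ty":0,"tz":2,"turn":0},{"tx":0,"ty":0,"tz":3,"turn":0},{"tx":0,"ty":0,"tz":4,"turn":0},{"tx":0,"ty":0,"tz":4,"turn":0}]'
python3 -m crank '[{"tx":0,"ty":0,"tz":1,"turn":0},{"tx":0,"ty":0,"tz":2,"turn":0},{"tx":0,"ty":0,"tz":2,"turn":0}]'
```

```text
time: 40.1
position: [0.6353, 0.0021, 0.1322]
tool_rot: [0.035, -3.14, -0.004]
ft_force: [-7.4, 1.7, 16.7]
grip_width: 0.007
grip_force: 8.1
time: 40.48
position: [0.6353, 0.0021, 0.132]
tool_rot: [0.035, -3.141, -0.005]
ft_force: [-12.9, 1.9, 25.2]
grip_width: -0.002
grip_force: 12.5
```

That's 25 N again. I'll release and move back over the batten.

```bash
python3 -m crank '[{"tx":0,"ty":0,"tz":0,"turn":0},{"tx":0,"ty":0,"tz":-10,"turn":0},{"tx":0,"ty":0,"tz":-30,"turn":0},{"tx":0,"ty":0,"tz":-75,"turn":0},{"tx":30,"ty":5,"tz":-110,"turn":0}]'
python3 -m crank '[{"tx":50,"ty":10,"tz":0,"turn":0},{"tx":100,"ty":18,"tz":20,"turn":0},{"tx":109.5,"ty":20,"tz":60,"turn":0},{"tx":109.5,"ty":20,"tz":60,"turn":0},{"tx":109.5,"ty":20,"tz":60,"turn":0}]' 60
python3 - <<'E'
from h import *
blobs('wrist');s=st();print(s['time'],s['position'],s['grip_width']*87,rel([.4953,.0237,.0415]))
ctrl.get_image('top');print([(q,np.round(x['xyz'],4).tolist(),round(x['confidence'],2)) for q in('punch_knob','mat','can0') for x in ctrl.mark_of('top',q)])
E
```

```text
time: 41.1
position: [0.6071, 0.0057, 0.2395]
tool_rot: [-0.034, 3.139, -0.003]
ft_force: [0.7, 0.3, 0.5]
grip_width: 0.004
grip_force: 0.0
time: 41.72
position: [0.4975, 0.0233, 0.1791]
tool_rot: [-0.034, 3.139, -0.001]
ft_force: [0.3, 0.3, 0.2]
grip_width: 0.487
grip_force: 0.0
wrist knob none
wrist red 33 z 0.0174 mean [593.3  49.9] circ [594.3  49.9] 4.9 px [250. 277.]
wrist blue 45 z 0.0156 mean [ 671.5 -128.8] circ [ 668.6 -117. ] 126.7 px [298. 149.]
wrist board 6263 [531.9  24.3] [131.7 100.1] 1.3 z 0.0169
wrist batten 1088 [496.2  23.5] [50.2 27.4] 0.6 z 0.0518
wrist mat 5 [ 581.3 -315.5] [0.6 8.3] 26.8
41.775 [0.4978104  0.02324399 0.179306  ] 46.56000792842015 [  2.9   0.6 137.8]
[('punch_knob', [0.5514, -0.3718, -0.0014], 0.46), ('punch_knob', [0.6352, -0.0032, 0.1476], 0.44), ('mat', [0.5479, -0.3711, -0.003], 0.58), ('mat', [0.5698, 0.5395, -0.0029], 0.31), ('can0', [0.603, 0.371, 0.0093], 0.61), ('can0', [0.4482, 0.3677, 0.0092], 0.53), ('can0', [0.6001, 0.3641, 0.0304], 0.25)]
```

The board is undisturbed. I'll grip the batten, slide toward the mat, and measure the mat again on the way.

```bash
python3 -m crank '[{"tx":2,"ty":0.5,"tz":50,"turn":0},{"tx":2,"ty":0.5,"tz":100,"turn":0},{"tx":2,"ty":0.5,"tz":128,"turn":0},{"tx":2,"ty":0.5,"tz":137,"turn":0},{"tx":2,"ty":0.5,"tz":137,"turn":0}]' 60
python3 -m crank '[{"tx":0,"ty":0,"tz":0,"turn":0},{"tx":0,"ty":0,"tz":0,"turn":0},{"tx":0,"ty":0,"tz":0,"turn":0},{"tx":0,"ty":0,"tz":0,"turn":0},{"tx":0,"ty":0,"tz":0,"turn":0}]' 15 30
python3 -m crank '[{"tx":0,"ty":-10,"tz":0,"turn":0},{"tx":3,"ty":-35,"tz":0,"turn":0},{"tx":7,"ty":-65,"tz":0,"turn":0},{"tx":10,"ty":-95,"tz":0,"turn":0},{"tx":10,"ty":-125,"tz":0,"turn":0}]'
python3 - <<'E'
from h import *
blobs('wrist');blobs('top');s=st();print(s['time'],s['position'],s['grip_width']*87,R.from_rotvec(s['tool_rot']).as_matrix().round(3).tolist())
E
```

```text
time: 42.6
position: [0.4944, 0.0239, 0.0409]
tool_rot: [-0.035, 3.141, -0.001]
ft_force: [0.0, 0.4, 0.2]
grip_width: 0.69
grip_force: 0.0
time: 43.22
position: [0.494, 0.024, 0.0409]
tool_rot: [-0.035, 3.141, 0.0]
ft_force: [-1.0, 0.2, 3.8]
grip_width: 0.321
grip_force: 30.0
time: 43.85
position: [0.4869, -0.1014, 0.0409]
tool_rot: [-0.037, 3.14, 0.002]
ft_force: [0.4, 2.3, 2.9]
grip_width: 0.319
grip_force: 30.0
wrist knob none
wrist red none
wrist blue none
wrist board 4731 [ 483.2 -100.9] [ 49.2 100.2] 1.0 z 0.0169
wrist batten 2399 [ 478.9 -101. ] [30.7 45.4] 2.4 z 0.0519
wrist mat 11 [ 507.3 -305.7] [0.7 7.9] 22.7
top knob 112 z 0.1503 mean [635.8   2.9] circ [635.6   2.9] 21.4 px [155. 283.]
top red none
top blue 79 z 0.0177 mean [ 739.7 -224.2] circ [ 697.9 -187.4] 90.8 px [135. 341.]
top board 698 [ 593.9 -105.1] [127.8 100.1] 1.1 z 0.0185
top batten 12 [ 715.9 -193.8] [27.1  3.7] 33.2 z 0.0554
top mat 2615 [ 551.7 -374.5] [162.1 249.5] 88.2
43.95 [ 0.48631213 -0.10605267  0.04094047] 27.636944653221985 [[-1.0, -0.017, 0.001], [-0.017, 1.0, -0.003], [-0.001, -0.003, -1.0]]
```

```bash
python3 -m crank '[{"tx":1,"ty":-28,"tz":0,"turn":0.1},{"tx":2,"ty":-58,"tz":0,"turn":0.2},{"tx":3,"ty":-88,"tz":0,"turn":0.3},{"tx":5,"ty":-118,"tz":0,"turn":0.4},{"tx":6,"ty":-145,"tz":-0.5,"turn":0.5}]'
python3 -m crank '[{"tx":0,"ty":-30,"tz":-0.5,"turn":0.05},{"tx":0,"ty":-60,"tz":-0.5,"turn":0.1},{"tx":0,"ty":-85,"tz":-0.5,"turn":0.1},{"tx":0,"ty":-105,"tz":-0.5,"turn":0.1},{"tx":0,"ty":-115,"tz":-0.5,"turn":0.1}]'
python3 -m crank '[{"tx":0,"ty":0,"tz":0,"turn":0},{"tx":0,"ty":0,"tz":0,"turn":0}]'
python3 - <<'E'
from h import *
blobs('wrist');blobs('top');s=st();print(s['time'],s['position'],s['grip_width']*87,R.from_rotvec(s['tool_rot']).as_matrix().round(3).tolist(),rel([.4816,-.3728,.0412]))
E
```

```text
time: 44.58
position: [0.4841, -0.2457, 0.041]
tool_rot: [-0.032, -3.141, -0.002]
ft_force: [-0.1, 3.1, 1.0]
grip_width: 0.323
grip_force: 30.0
time: 45.2
position: [0.4808, -0.3613, 0.041]
tool_rot: [-0.048, -3.14, -0.001]
ft_force: [-0.6, 3.6, 1.2]
grip_width: 0.318
grip_force: 30.0
time: 45.45
position: [0.4811, -0.3605, 0.0411]
tool_rot: [-0.047, -3.14, -0.0]
ft_force: [0.0, 0.3, -2.4]
grip_width: 0.317
grip_force: 30.0
wrist knob none
wrist red none
wrist blue none
wrist board 4740 [ 477.7 -359.7] [100.2  49.3] 87.8 z 0.017
wrist batten 2387 [ 472.9 -359.8] [45.5 30.5] 88.2 z 0.052
wrist mat 45 [ 492.  -432.9] [36.  1.] 88.5
top knob 114 z 0.1509 mean [635.5   2.8] circ [635.4   2. ] 21.5 px [155. 283.]
top red none
top blue 84 z 0.0163 mean [ 738.6 -236.3] circ [ 694.6 -284. ] 131.2 px [136. 344.]
top board 843 [ 590.1 -363.8] [101.8 132. ] 87.6 z 0.0186
top batten 13 [ 707.8 -205.9] [43.5  6.7] 60.1 z 0.0508
top mat 748 [ 552.5 -374.2] [160.5 250.6] 88.2
45.55 [ 0.48133263 -0.36043096  0.04131724] 27.566872583708868 [[-1.0, 0.03, -0.0], [0.03, 1.0, 0.0], [0.0, 0.0, -1.0]] [ -0.6 -12.4   0.1]
```

```bash
python3 -m crank '[{"tx":-0.5,"ty":-6,"tz":0,"turn":0},{"tx":-0.5,"ty":-13,"tz":0,"turn":0},{"tx":-0.5,"ty":-13,"tz":0,"turn":0}]'
python3 -m crank '[{"tx":0,"ty":0,"tz":0,"turn":0},{"tx":0,"ty":0,"tz":0,"turn":0},{"tx":0,"ty":0,"tz":0,"turn":0},{"tx":0,"ty":0,"tz":0,"turn":0}]' 60
python3 -m crank '[{"tx":0,"ty":0,"tz":-40,"turn":0},{"tx":0,"ty":0,"tz":-90,"turn":0},{"tx":-40,"ty":30,"tz":-140,"turn":0},{"tx":-90,"ty":60,"tz":-190,"turn":0},{"tx":-140,"ty":90,"tz":-230,"turn":0}]'
python3 -m crank '[{"tx":-60,"ty":20,"tz":0,"turn":0},{"tx":-100,"ty":40,"tz":0,"turn":0},{"tx":-100,"ty":40,"tz":0,"turn":0},{"tx":-100,"ty":40,"tz":0,"turn":0}]'
python3 - <<'E'
from h import *
blobs('wrist','w12.png');blobs('top');s=st();print(s['time'],s['position'],s['grip_width']*87)
E
```

```text
time: 45.92
position: [0.4814, -0.3751, 0.0417]
tool_rot: [0.049, 3.141, -0.001]
ft_force: [-0.5, 0.2, -1.9]
grip_width: 0.316
grip_force: 30.0
time: 46.42
position: [0.4817, -0.3741, 0.0417]
tool_rot: [0.047, 3.141, 0.0]
ft_force: [0.2, -1.0, -0.0]
grip_width: 0.652
grip_force: 0.0
time: 47.05
position: [0.6037, -0.3, 0.2559]
tool_rot: [0.048, 3.139, -0.0]
ft_force: [1.4, -0.4, -0.5]
grip_width: 0.689
grip_force: 0.0
time: 47.55
position: [0.703, -0.2644, 0.2532]
tool_rot: [-0.049, -3.14, 0.001]
ft_force: [-0.7, 0.9, 0.8]
grip_width: 0.69
grip_force: 0.0
wrist knob 73 z 0.1449 mean [640.1 -22.1] circ [639.4 -21.1] 12.4 px [122. 510.]
wrist red 50 z 0.0179 mean [ 583.8 -353.6] circ [ 583.8 -353.7] 5.2 px [ 86. 191.]
wrist blue 417 z 0.0195 mean [ 732.6 -237.9] circ [ 695.3 -287.5] 143.7 px [187. 275.]
wrist board 9499 [ 565.7 -377.4] [100.5 175. ] 87.8 z 0.0173
wrist batten 402 [ 500.4 -374.6] [28.7 16.3] 87.9 z 0.0521
wrist mat 2139 [ 584.3 -431. ] [217.5 102.5] 27.2
top knob 112 z 0.1505 mean [635.8   2.9] circ [635.6   2.9] 21.4 px [155. 283.]
top red none
top blue 74 z 0.0158 mean [ 735.3 -229.1] circ [ 694.8 -291.6] 137.5 px [137. 342.]
top board 915 [ 553.3 -379.2] [104.  200.7] 86.0 z 0.0185
top batten 104 [ 484.3 -372.8] [28.8 48.6] 89.5 z 0.0533
top mat 716 [ 551.1 -374.4] [161.6 248.3] 88.2
47.65 [ 0.70239532 -0.26521706  0.25415411] 59.96847399472385
```

View pics/w12.png

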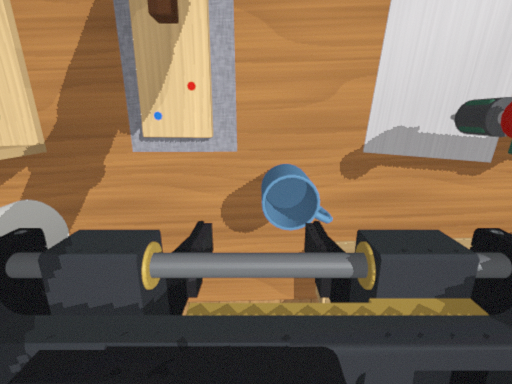

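The picture shows the board on the mat with a narrower margin on the left (133 to 143) than on the right (212 to 237), so it lies a few millimetres too far towards -y. I'll measure both outlines in the same view.

```bash
cat > edges.py <<'E'
from h import *
def edges(c):
    im,P=cloud(c); hsv=cv2.cvtColor(im,cv2.COLOR_RGB2HSV); x,y,z=P[...,0],P[...,1],P[...,2]
    reg=(y<-.26)&(y>-.5)&(x>.38)&(x<.72)
    mat=reg&(abs(z)<.006)&(hsv[...,1]<70)&(hsv[...,2]<170); bd=reg&(z>.012)&(z<.024)
    mat=cv2.morphologyEx(mat.astype(np.uint8),cv2.MORPH_OPEN,np.ones((2,2)))>0
    for n,k in(('mat',mat),('board',bd)):
        rows=[]
        for xb in np.arange(.50,.64,.005):
            q=k&(abs(x-xb)<.0025); 
            if q.sum()>2: rows.append((xb,np.percentile(y[q],1.5),np.percentile(y[q],98.5)))
        r=np.array(rows)*1000; a=[np.polyfit(r[:,0]-550,r[:,i],1) for i in(1,2)]
        print(c,n,'y-edges at x=550',a[0][1].round(1),a[1][1].round(1),'mid',((a[0][1]+a[1][1])/2).round(1),'yaw',np.degrees([a[0][0],a[1][0]]).round(2))
        for yb in(-.42,-.40,-.37,-.345,-.32,-.31):
            q=k&(abs(y-yb)<.003)
            if q.sum()>2: print('   y',yb,'x',x[q].min().round(4),x[q].max().round(4))
E
python3 - <<'E'
from edges import *
edges('wrist');edges('top')
E
```

```text
wrist mat y-edges at x=550 -451.1 -293.0 mid -372.1 yaw [-1.57 -1.5 ]
   y -0.42 x 0.4816 0.6751
   y -0.4 x 0.6556 0.6756
   y -0.37 x 0.6567 0.6769
   y -0.345 x 0.6574 0.6773
   y -0.32 x 0.4755 0.6783
   y -0.31 x 0.476 0.6787
wrist board y-edges at x=550 -424.5 -327.8 mid -376.1 yaw [-2.07 -2.44]
   y -0.42 x 0.4788 0.6509
   y -0.4 x 0.479 0.6516
   y -0.37 x 0.5078 0.6526
   y -0.345 x 0.4812 0.6535
top mat y-edges at x=550 -455.3 -413.1 mid -434.2 yaw [ -1.83 -36.37]
   y -0.42 x 0.4254 0.6601
   y -0.4 x 0.4247 0.4438
   y -0.37 x 0.424 0.4468
   y -0.345 x 0.4271 0.4462
   y -0.32 x 0.4264 0.5066
   y -0.31 x 0.4263 0.4912
top board y-edges at x=550 -422.9 -343.9 mid -383.4 yaw [ -3.42 -32.76]
   y -0.42 x 0.4551 0.6499
   y -0.4 x 0.4547 0.6455
   y -0.37 x 0.454 0.5982
   y -0.345 x 0.457 0.5632
```

The board lies 4 mm too far towards -y and about 1 mm too far towards +x, with the yaw within 0.6°. I'll grip it again and correct that.

```bash
python3 -m crank '[{"tx":50,"ty":-27,"tz":0,"turn":0},{"tx":100,"ty":-54,"tz":0,"turn":0},{"tx":150,"ty":-81,"tz":10,"turn":0},{"tx":200,"ty":-105,"tz":40,"turn":0},{"tx":216,"ty":-115,"tz":80,"turn":0}]' 60
python3 -m crank '[{"tx":0,"ty":0,"tz":0,"turn":0},{"tx":0,"ty":0,"tz":0,"turn":0},{"tx":0,"ty":0,"tz":0,"turn":0}]'
python3 - <<'E'
from edges import *
blobs('wrist');edges('wrist');s=st();print(s['time'],s['position'],R.from_rotvec(s['tool_rot']).as_matrix().round(3).tolist(),rel([.4825,-.374,.0415]))
E
```

```text
time: 48.38
position: [0.4803, -0.3752, 0.1747]
tool_rot: [0.057, 3.137, -0.0]
ft_force: [1.0, -0.2, -1.1]
grip_width: 0.685
grip_force: 0.0
time: 48.75
position: [0.4866, -0.3718, 0.1753]
tool_rot: [0.043, 3.139, -0.002]
ft_force: [-0.1, -0.7, 0.4]
grip_width: 0.691
grip_force: 0.0
wrist knob none
wrist red 30 z 0.0175 mean [ 581.8 -353.7] circ [ 583.3 -353.7] 5.3 px [250. 274.]
wrist blue 20 z 0.0173 mean [ 623.2 -405.4] circ [ 622.6 -405.1] 4.8 px [279. 236.]
wrist board 6761 [ 519.  -375.8] [100.2 131.9] 87.9 z 0.0169
wrist batten 1094 [ 483.  -374.3] [27.  48.9] 89.0 z 0.0518
wrist mat 1376 [ 506.3 -440.2] [ 37.9 168.1] 82.7
wrist mat y-edges at x=550 -434.3 -355.3 mid -394.8 yaw [  7.09 -11.03]
   y -0.42 x 0.4258 0.4807
   y -0.4 x 0.4373 0.4759
   y -0.345 x 0.4487 0.4546
   y -0.32 x 0.4287 0.6425
   y -0.31 x 0.4374 0.6767
wrist board y-edges at x=550 -424.9 -330.0 mid -377.5 yaw [-1.88 -6.17]
   y -0.42 x 0.4518 0.651
   y -0.4 x 0.4524 0.6512
   y -0.37 x 0.4535 0.6523
   y -0.345 x 0.4543 0.6526
48.85 [ 0.4859933  -0.37187166  0.17471789] [[-1.0, 0.028, 0.001], [0.028, 1.0, -0.001], [-0.002, -0.001, -1.0]] [  3.6  -2.1 133.2]
```

```bash
python3 -m crank '[{"tx":3,"ty":-2,"tz":50,"turn":0},{"tx":3,"ty":-2,"tz":100,"turn":0},{"tx":3,"ty":-2,"tz":125,"turn":0},{"tx":3,"ty":-2,"tz":133,"turn":0},{"tx":3,"ty":-2,"tz":133,"turn":0}]' 60
python3 -m crank '[{"tx":0,"ty":0,"tz":0,"turn":0},{"tx":0,"ty":0,"tz":0,"turn":0},{"tx":0,"ty":0,"tz":0,"turn":0},{"tx":0,"ty":0,"tz":0,"turn":0},{"tx":0,"ty":0,"tz":0,"turn":0}]' 15 30
python3 -m crank '[{"tx":1,"ty":2,"tz":0,"turn":0},{"tx":1.5,"ty":3.5,"tz":0,"turn":0},{"tx":1.5,"ty":3.5,"tz":0,"turn":0},{"tx":1.5,"ty":3.5,"tz":0,"turn":0}]'
```

```text
time: 49.48
position: [0.482, -0.3742, 0.0412]
tool_rot: [0.046, 3.141, -0.001]
ft_force: [0.7, 0.3, 0.3]
grip_width: 0.69
grip_force: 0.0
time: 50.1
position: [0.4815, -0.3742, 0.0409]
tool_rot: [0.048, 3.141, -0.0]
ft_force: [0.3, 0.3, 1.7]
grip_width: 0.32
grip_force: 30.0
time: 50.6
position: [0.4801, -0.3708, 0.0409]
tool_rot: [0.048, 3.141, -0.001]
ft_force: [-0.1, -2.2, 2.3]
grip_width: 0.313
grip_force: 30.0
```

Now I'll release, retreat to the view pose and check.

```bash
python3 -m crank '[{"tx":0,"ty":0,"tz":0,"turn":0},{"tx":0,"ty":0,"tz":0,"turn":0},{"tx":0,"ty":0,"tz":0,"turn":0},{"tx":0,"ty":0,"tz":0,"turn":0}]' 60
python3 -m crank '[{"tx":0,"ty":0,"tz":-40,"turn":0},{"tx":0,"ty":0,"tz":-90,"turn":0},{"tx":-30,"ty":0,"tz":-140,"turn":0},{"tx":-70,"ty":0,"tz":-190,"turn":0},{"tx":-120,"ty":0,"tz":-230,"turn":0}]'
python3 -m crank '[{"tx":-50,"ty":0,"tz":-10,"turn":0},{"tx":-75,"ty":0,"tz":-20,"turn":0},{"tx":-75,"ty":0,"tz":-20,"turn":0},{"tx":-75,"ty":0,"tz":-20,"turn":0}]'
python3 - <<'E'
from edges import *
blobs('wrist','w13.png');edges('wrist');blobs('top');s=st();print(s['time'],s['position'])
ctrl.get_image('scene')
print([(q,np.round(x['xyz'],4).tolist(),round(x['confidence'],2)) for q in('punch_knob','can0','mug') for x in ctrl.mark_of('scene',q)])
E
```

```text
time: 51.1
position: [0.4799, -0.37, 0.0404]
tool_rot: [-0.047, -3.141, -0.001]
ft_force: [0.2, 0.8, 0.8]
grip_width: 0.65
grip_force: 0.0
time: 51.72
position: [0.5985, -0.3742, 0.2718]
tool_rot: [0.048, 3.139, -0.001]
ft_force: [1.5, -1.4, 0.6]
grip_width: 0.689
grip_force: 0.0
time: 52.22
position: [0.671, -0.3769, 0.2882]
tool_rot: [-0.05, -3.14, -0.0]
ft_force: [0.3, -0.5, 0.4]
grip_width: 0.693
grip_force: 0.0
wrist knob none
wrist red 39 z 0.0179 mean [ 582.5 -350.2] circ [ 582.4 -350.1] 5.1 px [107. 274.]
wrist blue 491 z 0.0193 mean [ 730.7 -232.7] circ [ 689.9 -298.7] 129.3 px [197. 345.]
wrist board 8573 [ 551.7 -373.3] [100.1 200.2] 87.3 z 0.0172
wrist batten 935 [ 482.1 -370.2] [28.  49.8] 87.7 z 0.0521
wrist mat 2941 [ 546.5 -403. ] [237.9 112.9] 5.1
wrist mat y-edges at x=550 -450.7 -294.3 mid -372.5 yaw [ 0.79 -2.16]
   y -0.42 x 0.432 0.675
   y -0.4 x 0.4323 0.6755
   y -0.37 x 0.4336 0.6695
   y -0.345 x 0.4344 0.6774
   y -0.32 x 0.4352 0.6783
   y -0.31 x 0.4356 0.6786
wrist board y-edges at x=550 -421.0 -325.1 mid -373.1 yaw [-2.7  -2.77]
   y -0.42 x 0.4521 0.649
   y -0.4 x 0.4502 0.6498
   y -0.37 x 0.5063 0.6506
   y -0.345 x 0.4535 0.6515
   y -0.32 x 0.4545 0.5197
top knob 114 z 0.1502 mean [635.6   2.9] circ [635.6   2.9] 21.4 px [155. 283.]
top red none
top blue 78 z 0.017 mean [ 744.7 -226.2] circ [ 746.6 -215.1] 45.3 px [134. 341.]
top board 247 [ 624.5 -341.2] [ 58.6 115.9] 48.7 z 0.0185
top batten 12 [ 713.7 -197.6] [39.8  6.1] 45.9 z 0.0522
top mat 390 [ 634.9 -325.5] [ 96.2 190.2] 47.1
52.375 [ 0.67120385 -0.37652453  0.28896831]
[('punch_knob', [0.635, 0.0049, 0.1547], 0.52), ('can0', [0.6044, 0.365, 0.0061], 0.85), ('can0', [0.4511, 0.3616, 0.0097], 0.74), ('can0', [0.5234, 0.3589, 0.0022], 0.6), ('mug', [0.736, -0.2233, -0.0], 0.76)]
```

View pics/w13.png

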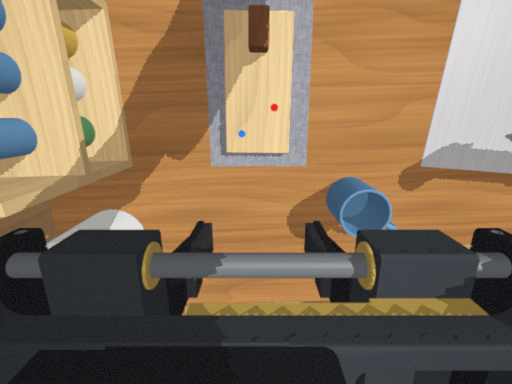

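The board is centred on the mat: margins in the picture are 210 to 226 left and 291 to 307 right. The yaw agrees within about 1°, the knob is up, and both cans are in their bores. I'm handing in.

```bash
python3 -c "
from bench import ctrl
print(ctrl.close_job())"
```

```text
the job is handed in; nothing more can be done
None
```

The job is handed in at about 52 s of the 208 s allowed: both cans stand in the caddy (no third was there), red then blue were pressed at about 25 N, the knob is back up, and the board lies centred on the mat to about 1 mm and squared to about 1°.

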